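# Hang the strip carrier in the nitrogen drying station

## Robot

A 6-joint arm with a two-finger parallel gripper is mounted at the origin on the work surface. World frame = base frame: x ahead of the robot, y to its left, z up, the work surface at z = 0. Lengths are in mm, angles in rad, forces in N, time in s.
With the tool pointing down it reaches from about 275 to 1000 mm from the base axis. Payload 8.4 kg.
Tool frame: the origin (TCP) lies at the very end of the fingers, on their centre line; the grasp point (between the pads) lies 19 mm behind it; z points along the fingers, y is the line along which they close (so a half turn about z gives the same grasp; the last joint's range is limited). The gripper opens to 85 mm and grips with 20 to 120 N. Pads are 22 mm wide; open, the fingers measure 114 mm over their backs; the gripper's body (76 mm by 85 mm) begins 54 mm behind the grasp point. The pads swing forward as they close: fully open they stand 13 mm farther back than shut.
Start: joints at [1.177, 0.353, 1.633, -0, 1.155, -0.002], TCP at [238.657, 577.643, 231.281] pointing down, gripper open.
Joint ranges: [-2.63, 2.63], [-0.92, 2.1], [0.06, 2.66], [-1.3, 4.44], [0, 2.69], [-3.02, 3.02]. Speed limits (rad/s): [2.22, 2.22, 2.79, 3.14, 3.14, 3.14].

## Interface

Orientations are given as [roll, pitch, yaw] about the fixed x, y, z axes, in that order (R = Rz(yaw) Ry(pitch) Rx(roll)).
In Python, from rig import sensors, grab_frame, camera_params, order gives the robot as it stands. The module is installed in compiled form; this text tells all that it offers.
- The arm moves only by the tool move_arm, never from a script. Its argument "motion" is a list of rows, each a list of 7 numbers: the turn, a rotation vector about the tool's x, y, z in fractions of the full range, 1 being 2 rad, then the shift along the tool's x, y, z in shares of 40 cm (1.0 is 40 cm), then the finger opening in m, from 0 to 0.0854. A call has 1 to 8 rows; each row is the pose to reach, as a shift and turn from the pose commanded when the call began, along the tool's axes at that moment; what a row does not reach only later rows make up. A row lasts 1/8 s, in which the tool goes at most 62.5 mm and 10.7 degrees, less where a joint would pass 70% of its speed; a pose out of reach is approached as far as the arm can. A call with a gripper value outside its range is refused whole. The fingers move at their own pace and stop on an object; "grip_force" is the grip in N (left out, the last holds). Time passes only in rows, so rows that repeat a pose let the fingers close. It gives the time, the measured TCP pose, the force, the opening and the grip force at its end, in the units of the state.
- sensors.sense(): the state, without advancing time (a new reading comes with each control period).
- grab_frame(name): name is "scene" or "top"; returns (picture, depth): 400x640x3 uint8, red, green, blue; 400x640 float32, mm along the optical axis (not along the pixel's ray), 0 where there is no reading.
- camera_params(name): a dict with "camera_matrix" (3x3 intrinsics, pixels), "world_from_camera" (4x4, takes a point from camera to world coordinates). Camera axes: x right, y down, z forward; pixel columns grow to the right and rows downward; lengths in mm; the calibration is good to about 2 mm. A picture is of the moment at which its call begins. camera_params takes no time and is no camera call.
- order.sign_off(): hands the job in; it is judged then, once.
The state is a dict: "clock": time; "qpos": joint angles; "qvel": joint speeds; "joint_efforts": joint torques, N m; "eef_pos": TCP position; "tcp_rot": TCP orientation; "contact_force": force on the tool from outside, world axes, zero at the start; "wrist_torque": the same for the moment, N m; "opening": opening from 0.0 (shut) to 1.0 (fully open); "grasp_force": force on a finger pad.
Only numpy, scipy, OpenCV 4.12 (cv2) and the standard library are available. Lean on these libraries where they do the work, as an engineer would, in place of code of your own. Each camera call takes 0.05 s, during which the arm holds its last target. There are 200 camera calls.

## Task

Lift the loaded strip carrier out of the storage rack by its loop and stand it upright on the bench, let go of it, and still the swinging drop hook of the drying station with a touch. Then take the carrier again by its body, so that the loop is free, and hang it by the loop in the hook, where it must hang quietly, clear of the tray below. Last, turn the nitrogen ball valve fully open (lever along the pipe, against its stop), leaving the empty carrier, the bottle and the parts box where they are.

Things in the scene. Friction and masses are not known exactly. Their poses are not given: they have to be found in the camera images.
- carrier: the loaded strip carrier, loose, about 0.28 kg: aluminium cassette 180 (x, long way) x 48 (y) x 62 mm (z) full of upright white ceramic strips, a steel loop upright on the middle of its top. Origin: centre of its underside, z up. Starts in a bay of the rack, where only the loop can be reached. Taken again by the flat sides of an end, 48 mm apart, it leaves the loop free. Balanced about its middle
- carrier_loop (a point): middle of the underside of the loop's roof bar, 120 mm above the middle of the carrier's underside, axes as the carrier. The loop lies in the carrier's x-z plane, 8 mm thick in y, 47 mm wide outside in x. Opening 37 mm wide (x), 52 mm high (z = 68 to 120 mm over the underside). Roof bar 9 mm high, top at 129 mm, falling 12 degrees to both sides so the hook finds the middle
- empty_carrier: a second carrier of the same shape and size but without strips, in the other bay of the rack; it stays there. Origin: centre of its underside
- rack: white plastic storage rack, fixed, 196 (x) x 135 (y) x 76 mm high, two deep open-topped bays side by side (centres at y = +32.5 and -32.5 mm), each 186 x 60 mm inside, floor 6 mm thick. The cassettes stand 8 mm below the rim, long way along x, only their loops stick out. Origin: centre of its underside, z up
- station: drying station, fixed. Origin on the bench under the hook's pin, z up, x away from the robot. Drip tray x -160 to 200, y -96 to 150 mm, rim 12 mm high; 30 mm square column at x = y = 120 mm, 420 mm high; from it a 30 mm beam at 420 to 450 mm height runs straight over the hook. A 14 mm pipe lies along x at y = 105 mm, 50 mm high, x -130 to 75 mm, and rises there to 260 mm height
- hook_pivot (a point): the pin on which the drop hook swings, 390 mm above the bench, held by a small clevis under the beam (lowest point 385 mm high); axes as the station, the pin lies along y
- hook (a joint): swing of the drop hook about its pin, rad: 0 = plumb, positive = lower end towards the robot (-x of the station). It is let go at 0.25 to 0.38 rad at the start and swings freely, period about 0.7 s, losing its swing only over a minute or more. It hangs plumb when still
- hook_seat (a point): inside bottom of the hook's bowl, 157.5 mm below the pin; 232.5 mm above the bench, right under the pin, when plumb. Axes turn with the hook. 7 mm round steel, bent in its y-z plane, 0.1 kg. The straight shank stands at y = +16 mm, from 12 to 95 mm above the seat. Bowl 25 mm wide inside, 7 mm below the seat outside. The mouth opens up and to -y of the station
- hook_tip (a point): top of the hook's upturned tip: y = -20 mm, 28 mm above the seat; axes turn with the hook. A loop is brought over it from the -y side of the station
- valve (a joint): ball valve lever, rad: 0 = shut (lever across the pipe, pointing to +y of the station); 1.571 = fully open on its hard stop (lever along the pipe, pointing to -x of the station, to the robot). Starts at 0 to 0.12. Opens counter-clockwise seen from above, stiff (0.3 N m), stays where it is left
- valve_stem (a point): on the turning axis of the valve (vertical), 94 mm above the bench, 10 mm above mid thickness of the lever; at x = -50, y = 105 mm of the station; axes as the station
- valve_tip (a point): end of the valve lever at mid thickness, 84 mm above the bench, 100 mm from the turning axis. The lever is a flat bar 14 mm wide and 5 mm thick, its outer 62 mm in a sleeve 18 mm wide, 9 mm thick. Axes turn with it, y points outwards along the lever
- bottle: white plastic bottle, closed, 56 mm in diameter, 150 mm high, loose, a bystander. Origin: centre of its underside
- part_box: grey plastic parts box, closed, 90 x 60 x 35 mm, loose, a bystander. Origin: centre of its underside
There are look-alikes about, which are no part of the job. Leave any brown or yellow look-alike of the carrier alone.

How it is judged:
By the outcome, as a careful person would: the job done as asked, in the order asked, and still so for the second after the job is handed in, with the robot touching nothing.
It also fails if it takes over 72 s, if anything falls off the work surface, if the arm or the gripper's body presses on something with over 40 N, if the wrist force passes 120 N, or if a joint passes its speed limit or range.

## Working session

There is one attempt and no reset: what is moved stays moved. The work goes in short steps, Python scripts to look and compute and a tool call to move; the robot and the scene stay as the last step left them, time stands still between calls to the robot, and variables do not carry over. Pictures are saved under pics/ and viewed, at most 10 in all, crops included, and the job is handed in when it is done.

Besides the shell and the picture viewer there is one more tool, called by a JSON object that holds its "method" and its "body". move_arm: Moves the arm, as the interface text tells. Its arguments: {"type":"object","properties":{"motion":{"type":"array","items":{"type":"array","items":{"type":"number"}}},"grip_force":{"type":"number"}},"required":["motion"]}

```bash
mkdir -p pics; python3 - <<'E'
from rig import sensors, grab_frame, camera_params
import cv2,numpy as np
for n in("scene","top"):
    p,d=grab_frame(n); cv2.imwrite(f"pics/{n}0.png",p[:,:,::-1]); np.save(f"{n}0.npy",d)
    c=camera_params(n); print(n,np.round(c["camera_matrix"],1).tolist(),np.round(c["world_from_camera"],3).tolist())
print(sensors.sense())
E
```

```text
scene [[396.9, 0.0, 320.6], [0.0, 396.9, 199.9], [0.0, 0.0, 1.0]] [[-0.812, 0.462, -0.356, 936.909], [0.583, 0.655, -0.481, 475.178], [0.011, -0.599, -0.801, 1079.584], [0.0, 0.0, 0.0, 1.0]]
top [[430.8, 0.0, 317.3], [0.0, 430.8, 193.2], [0.0, 0.0, 1.0]] [[-0.019, -0.997, 0.068, 453.515], [-1.0, 0.019, 0.005, -50.333], [-0.006, -0.068, -0.998, 1490.154], [0.0, 0.0, 0.0, 1.0]]
{'clock': 0.1, 'qpos': array([ 1.17660502e+00,  3.53579869e-01,  1.63406917e+00,  2.69331594e-06,
        1.15523591e+00, -2.41744701e-03]), 'qvel': array([ 2.34330521e-04, -1.46109176e-03, -1.25914303e-03,  2.22869755e-04,
       -5.26109724e-07, -1.42776373e-03]), 'joint_efforts': array([ 2.08194811e-04, -6.06351757e+01, -3.42820215e+01,  1.67661392e-05,
        3.79415578e-03,  4.81837094e-05]), 'eef_pos': array([238.4810205 , 577.23064717, 230.63213296]), 'tcp_rot': array([-3.14030036e+00, -5.58674059e-06,  2.74981770e+00]), 'contact_force': array([-0.11830849, -0.09460634,  0.08757781]), 'wrist_torque': array([ 0.04130228, -0.0042091 ,  0.00861412]), 'grasp_force': 0.0, 'opening': 0.9983211728661527}
```

View pics/scene0.png

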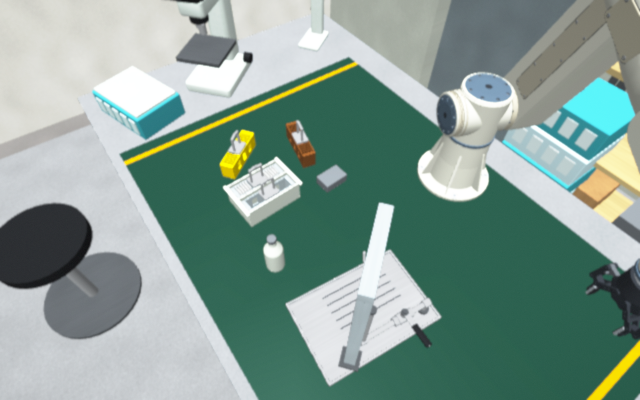

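View pics/top0.png

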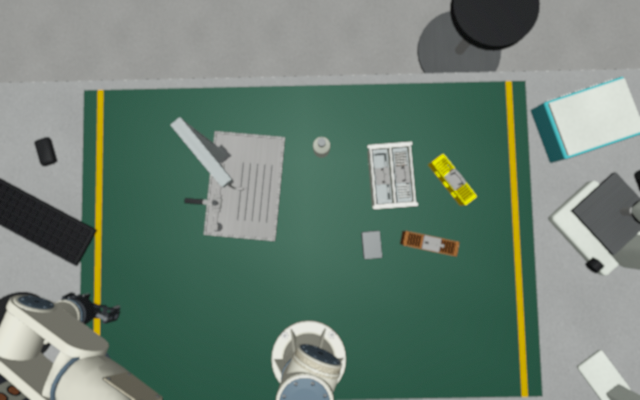

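The scene view shows the rack at about (262,190), with the yellow (238,155) and brown (300,143) look-alikes, the bottle (274,254), the box (332,178) and the station (365,310). In the top view the rack is at (391,175) with two bays at u≈380 and u≈404. The hook is near (230,185) and the valve lever points left at (197,201). Next I'll enlarge the rack to tell the loaded carrier from the empty one.

```bash
cat > h.py <<'E'
import numpy as np,cv2
from rig import sensors,grab_frame,camera_params
P={n:camera_params(n) for n in("scene","top")}
def ray(n,u,v):
    K=P[n]["camera_matrix"];T=np.array(P[n]["world_from_camera"])
    d=T[:3,:3]@np.linalg.solve(np.array(K),[u,v,1.]);return T[:3,3],d
def onz(n,u,v,z):
    o,d=ray(n,u,v);return o+d*(z-o[2])/d[2]
def pix(n,p):
    T=np.linalg.inv(np.array(P[n]["world_from_camera"]));c=T[:3,:3]@np.asarray(p,float)+T[:3,3]
    q=np.array(P[n]["camera_matrix"])@c;return q[:2]/q[2],c[2]
def cloud(n,D):
    K=np.array(P[n]["camera_matrix"]);T=np.array(P[n]["world_from_camera"])
    v,u=np.mgrid[:400,:640];r=np.stack([(u-K[0,2])/K[0,0],(v-K[1,2])/K[1,1],np.ones_like(u)],-1)*D[...,None]
    return r@T[:3,:3].T+T[:3,3]
def tri(u1,u2):
    (a,d),(b,e)=ray("scene",*u1),ray("top",*u2);s=np.linalg.lstsq(np.stack([d,-e],1),b-a,rcond=None)[0]
    p,q=a+d*s[0],b+e*s[1];return (p+q)/2,np.linalg.norm(p-q)
E
python3 - <<'E'
from h import *
s=cv2.imread("pics/scene0.png");t=cv2.imread("pics/top0.png")
a=cv2.resize(s[150:230,215:310],None,fx=4,fy=4,interpolation=3)
b=cv2.resize(t[135:215,360:425],None,fx=4,fy=4,interpolation=3)
c=cv2.resize(t[110:250,165:295],None,fx=2,fy=2,interpolation=3)
d=cv2.resize(s[240:390,280:450],None,fx=2,fy=2,interpolation=3)
o=np.zeros((600,800,3),np.uint8)
o[:a.shape[0],:a.shape[1]]=a;o[:b.shape[0],385:385+b.shape[1]]=b
o[320:600,:260]=c;o[320-20:600,385:385+340]=d[:300]if 0 else d[:300]
cv2.imwrite("pics/crop1.png",o)
for n in("scene","top"):
    C=cloud(n,np.load(n+"0.npy"))
    np.save(n+"_c.npy",C)
C=np.load("top_c.npy")
for nm,(u0,v0,u1,v1),(z0,z1) in [("rackrim",(360,135,425,215),(66,86)),("loops",(360,135,425,215),(110,140)),("tray",(195,125,295,250),(-3,15)),("lever",(180,190,210,210),(70,100)),("beam",(165,110,240,195),(430,470)),("bottle",(305,130,340,160),(130,170)),("box",(355,225,390,265),(25,45)),("cl",(195,120,295,245),(20,430))]:
    c=C[v0:v1,u0:u1].reshape(-1,3);c=c[(c[:,2]>z0)&(c[:,2]<z1)]
    if len(c)>3:
        r=cv2.minAreaRect(c[:,:2].astype(np.float32));print(nm,len(c),np.round(c.mean(0),1),[np.round(x,1) for x in r])
E
```

```text
rackrim 1436 [ 605.  -293.1   73.1] [array([ 605.6, -291.7]), array([212.3, 145.5]), np.float64(3.2)]
loops 99 [ 605.6 -293.4  129.7] [array([ 605.5, -291.4]), array([47.5, 74.7]), np.float64(3.5)]
tray 9934 [574.3 193.7   4. ] [array([584.6, 211.5]), array([348.3, 434.4]), np.float64(89.1)]
lever 135 [530.7 352.4  86.9] [array([530.7, 351.7]), array([84.1, 17.6]), np.float64(84.8)]
beam 1059 [630.6 236.8 448.4] [array([631.4, 238.5]), array([200. ,  30.4]), np.float64(38.8)]
bottle 57 [706.  -59.4 148.6] [array([706.5, -58.9]), array([24.1, 23.9]), np.float64(30.2)]
box 485 [ 376.2 -221.6   34.5] [array([ 375.7, -222.2]), array([90.1, 61.1]), np.float64(3.6)]
cl 792 [593.5 280.  137.7] [array([560.3, 257.8]), array([353.6, 208.7]), np.float64(18.1)]
```

View pics/crop1.png

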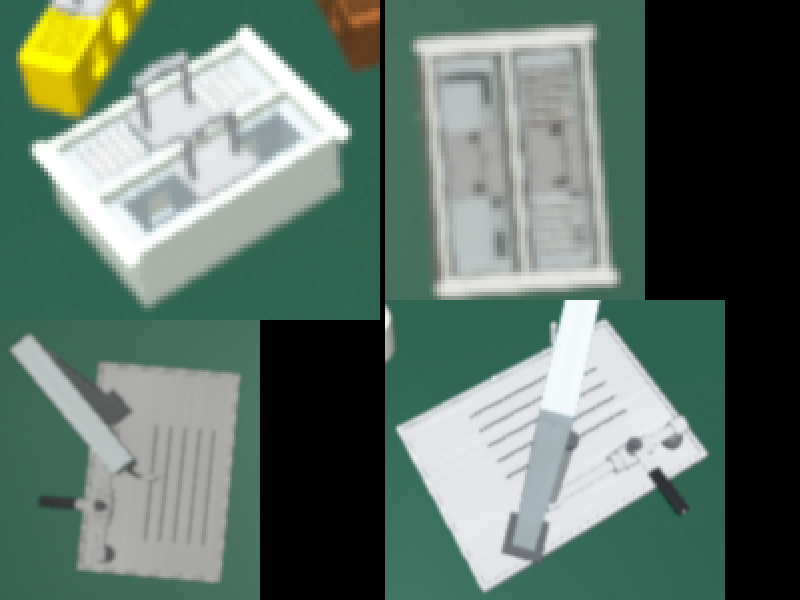

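The crop settles which carrier is which:
- **Right bay in the top view, about (404,174):** full of white strips. This is the loaded carrier, standing on the −y side of the rack. In the scene view its loop is the rear one, near (256,172).
- **Left bay, about (380,174):** hollow and dark, so this is the empty carrier.
- **Yellow and brown ones:** these are look-alikes.

Next come the exact poses.

```bash
python3 - <<'E'
from h import *
R=np.load("top_c.npy");S=np.load("scene_c.npy")
for n,C in(("top",R),("scene",S)):
    c=C.reshape(-1,3)
    for nm,y0,y1 in(("loaded",-345,-300),("empty",-290,-240)):
        k=c[(c[:,2]>118)&(c[:,2]<142)&(abs(c[:,0]-605)<45)&(c[:,1]>y0)&(c[:,1]<y1)]
        if len(k)>4:
            f=cv2.fitLine(k[:,:2].astype(np.float32),cv2.DIST_HUBER,0,.01,.01).ravel()
            print(n,nm,len(k),k.mean(0).round(1),"ext",k.min(0).round(0),k.max(0).round(0),"mid",((k.min(0)+k.max(0))/2).round(1),"yaw",np.degrees(np.arctan2(f[1],f[0])).round(1))
# tray by colour+depth
t=cv2.imread("pics/top0.png");hsv=cv2.cvtColor(t,cv2.COLOR_BGR2HSV)
m=((hsv[...,1]<60)&(hsv[...,2]>90)).astype(np.uint8);m[:,:198]=0;m[:,292:]=0;m[:125]=0;m[248:]=0
m[R[...,2]>20]=0
q=cv2.findContours(m,0,2)[0];q=max(q,key=cv2.contourArea)
pts=np.array([onz("top",*p[0],8)[:2] for p in q],np.float32);r=cv2.minAreaRect(pts);print("tray",r,cv2.boxPoints(r).round(1).tolist())
# straight edge fits: right edge(-y) and near edge(-x)
c=R.reshape(-1,3)
for n,C in(("top",R),("scene",S)):
    c=C.reshape(-1,3)
    for nm,lo,hi in(("beam",(480,120,435),(760,360,470)),("lever",(500,310,75),(560,420,100)),("hook?",(480,120,200),(600,240,380)),("col",(600,200,300),(800,400,415)),("pipe",(400,250,40),(640,330,68))):
        k=c[((c>lo)&(c<hi)).all(1)]
        if len(k)>4:
            r=cv2.minAreaRect(k[:,:2].astype(np.float32));print(n,nm,len(k),k.mean(0).round(1),[np.round(x,1).tolist() for x in r],cv2.boxPoints(r).round(0).tolist())
E
```

```text
top loaded 49 [ 607.6 -324.3  130.8] ext [ 584. -329.  122.] [ 631. -319.  138.] mid [ 607.5 -324.2  129.9] yaw 4.8
top empty 44 [ 603.8 -258.1  131.3] ext [ 581. -262.  125.] [ 626. -253.  140.] mid [ 603.7 -257.9  132.6] yaw 2.9
scene loaded 56 [ 610.  -321.7  129.3] ext [ 586. -330.  118.] [ 634. -314.  135.] mid [ 610.  -322.2  126.7] yaw 2.7
scene empty 62 [ 606.  -255.5  129.4] ext [ 581. -262.  119.] [ 629. -251.  137.] mid [ 604.8 -256.4  128. ] yaw 4.5
tray ((587.9150390625, 210.1919708251953), (254.13858032226562, 368.7729187011719), 83.7407455444336) [[390.79998779296875, 104.0], [757.2999877929688, 63.79999923706055], [785.0999755859375, 316.3999938964844], [418.5, 356.6000061035156]]
top beam 1040 [630.7 237.2 448.6] [[631.4, 238.5], [200.0, 30.4], 38.8] [[544.0, 188.0], [563.0, 164.0], [719.0, 289.0], [700.0, 313.0]]
top lever 135 [530.7 352.4  86.9] [[530.7, 351.7], [84.1, 17.6], 84.8] [[518.0, 311.0], [536.0, 309.0], [543.0, 393.0], [526.0, 394.0]]
top hook? 40 [558.5 187.2 256.5] [[558.5, 182.1], [38.8, 6.4], 85.9] [[554.0, 163.0], [560.0, 163.0], [563.0, 201.0], [55
[... 267 characters left out ...]
36.0, 313.0]]
scene beam 1622 [642.5 247.9 448.9] [[633.7, 240.7], [200.7, 29.9], 38.8] [[546.0, 189.0], [565.0, 166.0], [721.0, 292.0], [702.0, 315.0]]
scene lever 243 [534.1 356.   86.9] [[533.1, 352.5], [86.1, 18.4], 84.2] [[520.0, 311.0], [538.0, 309.0], [547.0, 394.0], [528.0, 396.0]]
scene hook? 31 [580.3 170.3 247.4] [[580.1, 170.8], [17.6, 5.6], 66.0] [[574.0, 164.0], [579.0, 162.0], [586.0, 178.0], [581.0, 180.0]]
scene col 386 [709.2 301.3 360.6] [[709.3, 299.0], [12.1, 32.4], 20.5] [[698.0, 312.0], [709.0, 282.0], [721.0, 286.0], [709.0, 316.0]]
scene pipe 483 [536.5 296.6  56.6] [[537.6, 294.8], [29.5, 203.1], 82.9] [[435.0, 293.0], [636.0, 268.0], [640.0, 297.0], [439.0, 322.0]]
```

The measurements are consistent:
- **Station:** origin (566.3, 186.5), yaw −6.2°. The beam and the tray agree on this.
- **Loaded loop:** (608.7, −323.2), roof top at z≈131–135, yaw 3.3°.
- **Valve lever:** tip near (537, 394), i.e. shut.

Now a planning helper.

```bash
cat > plan.py <<'E'
import numpy as np,sys
from scipy.spatial.transform import Rotation as Ro
from rig import sensors
O=np.array([566.3,186.5,0]);Y=np.radians(-6.2);RS=Ro.from_euler('z',Y)
def st(x,y,z): return O+RS.apply([x,y,z])
def pose(p,a,t=0,s=1):   # a: heading deg, t: tilt deg forward along heading
    a,t=np.radians(a),np.radians(t)
    z=np.array([np.sin(t)*np.cos(a),np.sin(t)*np.sin(a),-np.cos(t)]);y=s*np.array([-np.sin(a),np.cos(a),0])
    return np.array(p,float),Ro.from_matrix(np.stack([np.cross(y,z),y,z],1))
def now():
    q=sensors.sense();return q["eef_pos"],Ro.from_euler('xyz',q["tcp_rot"])
def chain(*ps,start=None):
    p,R=start or now()
    for P,Q in ps:
        d=R.inv().apply(P-p)/1000;r=(R.inv()*Q).as_rotvec()
        print("rot",np.round(r,4).tolist(),"shift",np.round(d,4).tolist(),"rows>=",round(max(np.linalg.norm(d)/.0625,np.degrees(np.linalg.norm(r))/10.7),1));p,R=P,Q
def show():
    q=sensors.sense();print("t",round(q["clock"],2),"pos",q["eef_pos"].round(1),"rot",q["tcp_rot"].round(3),"F",q["contact_force"].round(1),"open",round(q["opening"]*85.4,1),"g",round(q["grasp_force"],1),"q",q["qpos"].round(2))
E
python3 - <<'E'
from plan import *
L=[608.7,-323.2]
chain(pose([425,160,235],-10),pose([540,-130,220],-3),pose(L+[190],3.3),pose(L+[109],3.3))
E
```

```text
rot [-0.0013, -0.0001, -0.2172] shift [-0.3317, -0.3144, -0.004] rows>= 7.3
rot [0.0, 0.0, -0.1222] shift [-0.1636, -0.2656, 0.015] rows>= 5.0
rot [0.0, 0.0, -0.11] shift [-0.0787, -0.1893, 0.03] rows>= 3.3
rot [0.0, 0.0, 0.0] shift [0.0, 0.0, 0.081] rows>= 1.3
```

The manual's scale: shifts go in shares of 40 cm and turns go in shares of 2 rad. Converting my numbers, -0.332 m / 0.4 = -0.83, -0.004 m / 0.4 = -0.01, -0.217 rad / 2 = -0.1085.

{"method": "move_arm", "body": {"motion": [[0, 0, -0.1085, -0.83, -0.785, -0.01, 0.05], [0, 0, -0.1085, -0.83, -0.785, -0.01, 0.05], [0, 0, -0.1085, -0.83, -0.785, -0.01, 0.05], [0, 0, -0.1085, -0.83, -0.785, -0.01, 0.05], [0, 0, -0.1085, -0.83, -0.785, -0.01, 0.05], [0, 0, -0.1085, -0.83, -0.785, -0.01, 0.05], [0, 0, -0.1085, -0.83, -0.785, -0.01, 0.05], [0, 0, -0.1085, -0.83, -0.785, -0.01, 0.05]]}}

```text
clock: 1.1
eef_pos: [426.3, 157.7, 235.2]
tcp_rot: [-3.141, 0.0, 2.964]
contact_force: [0.5, 0.1, -1.0]
opening: 0.585
grasp_force: 0.0
```

Scaled: -0.266 m / 0.4 = -0.665, -0.164 m / 0.4 = -0.41, -0.122 rad / 2 = -0.061.

{"method": "move_arm", "body": {"motion": [[0, 0, -0.061, -0.41, -0.665, 0.0375, 0.05], [0, 0, -0.061, -0.41, -0.665, 0.0375, 0.05], [0, 0, -0.061, -0.41, -0.665, 0.0375, 0.05], [0, 0, -0.061, -0.41, -0.665, 0.0375, 0.05], [0, 0, -0.061, -0.41, -0.665, 0.0375, 0.05], [0, 0, -0.061, -0.41, -0.665, 0.0375, 0.05]]}}

```text
clock: 1.85
eef_pos: [541.7, -133.5, 219.6]
tcp_rot: [-3.141, -0.0, 3.085]
contact_force: [-0.4, 0.6, -0.6]
opening: 0.584
grasp_force: 0.0
```

Scaled: -0.189 m / 0.4 = -0.4725, -0.079 m / 0.4 = -0.1975, -0.11 rad / 2 = -0.055.

{"method": "move_arm", "body": {"motion": [[0, 0, -0.055, -0.1975, -0.4725, 0.075, 0.05], [0, 0, -0.055, -0.1975, -0.4725, 0.075, 0.05], [0, 0, -0.055, -0.1975, -0.4725, 0.075, 0.05], [0, 0, -0.055, -0.1975, -0.4725, 0.075, 0.05], [0, 0, -0.055, -0.1975, -0.4725, 0.075, 0.05]]}}

```text
clock: 2.48
eef_pos: [609.4, -322.5, 189.4]
tcp_rot: [3.14, -0.001, -3.085]
contact_force: [-1.3, 1.1, -0.1]
opening: 0.589
grasp_force: 0.0
```

```bash
python3 - <<'E'
from plan import *
show();chain(pose([608.7,-323.2,109],3.3))
E
```

```text
t 2.48 pos [ 609.4 -322.5  189.4] rot [ 3.140e+00 -1.000e-03 -3.085e+00] F [-1.3  1.1 -0.1] open 50.3 g 0.0 q [-0.49  0.49  1.52  0.    1.13 -2.12]
rot [0.0012, -0.0013, -0.0014] shift [0.0006, -0.0007, 0.0804] rows>= 1.3
```

Scaled: 0.08 m / 0.4 = 0.2, 0.07 m / 0.4 = 0.175.

{"method": "move_arm", "body": {"motion": [[0, 0, 0, 0, 0, 0.1, 0.05], [0, 0, 0, 0, 0, 0.175, 0.05], [0, 0, 0, 0, 0, 0.2, 0.05], [0, 0, 0, 0, 0, 0.2, 0.0], [0, 0, 0, 0, 0, 0.2, 0.0], [0, 0, 0, 0, 0, 0.2, 0.0], [0, 0, 0, 0, 0, 0.2, 0.0], [0, 0, 0, 0, 0, 0.2, 0.0]], "grip_force": 60}}

```text
clock: 3.48
eef_pos: [610.7, -323.1, 112.1]
tcp_rot: [-3.141, 0.002, -3.085]
contact_force: [-0.8, 1.3, 6.6]
opening: 0.08
grasp_force: 59.5
```

```bash
python3 - <<'E'
from plan import *
show()
E
```

```text
t 3.48 pos [ 610.7 -323.1  112.1] rot [-3.141e+00  2.000e-03 -3.085e+00] F [-0.8  1.3  6.6] open 6.9 g 59.5 q [-0.49  0.57  1.57  0.    0.99 -2.12]
```

Scaled: -0.175 m / 0.4 = -0.4375, -0.15 m / 0.4 = -0.375.

{"method": "move_arm", "body": {"motion": [[0, 0, 0, 0, 0, -0.025, 0], [0, 0, 0, 0, 0, -0.075, 0], [0, 0, 0, 0, 0, -0.15, 0], [0, 0, 0, 0, 0, -0.225, 0], [0, 0, 0, 0, 0, -0.3, 0], [0, 0, 0, 0, 0, -0.375, 0], [0, 0, 0, 0, 0, -0.4375, 0], [0, 0, 0, 0, 0, -0.4375, 0]]}}

```text
clock: 4.47
eef_pos: [610.8, -323.3, 288.7]
tcp_rot: [-3.139, 0.004, -3.084]
contact_force: [-0.4, 0.8, -3.4]
opening: 0.077
grasp_force: 58.7
```

```bash
python3 - <<'E'
from plan import *
from h import *
show()
p,d=grab_frame("scene");a=cv2.resize(p[60:300,200:420,::-1],None,fx=2.5,fy=2.5)
p,d=grab_frame("top");cv2.imwrite("pics/lift.png",a)
chain(pose([500,-40,285],-6.2),pose([500,-40,115],-6.2))
E
```

```text
t 4.47 pos [ 610.8 -323.3  288.7] rot [-3.139  0.004 -3.084] F [-0.4  0.8 -3.4] open 6.6 g 58.7 q [-0.49  0.41  1.42 -0.    1.31 -2.12]
rot [0.0, -0.0001, 0.1654] shift [0.0931, 0.2884, 0.0002] rows>= 4.8
rot [0.0, 0.0, 0.0] shift [0.0, 0.0, 0.17] rows>= 2.7
```

View pics/lift.png

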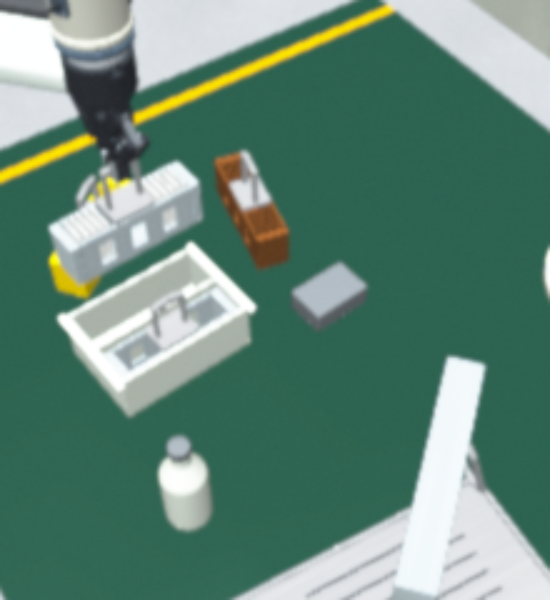

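The picture shows the loaded carrier hanging level from the gripper at about (125,210) in the crop, clear of the rack. The empty carrier is still in its bay. I'll carry it over to (500, −40).

Scaled: 0.288 m / 0.4 = 0.72, 0.272 m / 0.4 = 0.68, 0.165 rad / 2 = 0.0825.

{"method": "move_arm", "body": {"motion": [[0, 0, 0.01, 0.025, 0.075, 0, 0], [0, 0, 0.0225, 0.0625, 0.195, 0, 0], [0, 0, 0.0375, 0.105, 0.325, 0, 0], [0, 0, 0.0525, 0.15, 0.4625, 0, 0], [0, 0, 0.0675, 0.1925, 0.5925, 0, 0], [0, 0, 0.0775, 0.22, 0.68, 0, 0], [0, 0, 0.0825, 0.2325, 0.72, 0, 0], [0, 0, 0.0825, 0.2325, 0.72, 0, 0]]}}

```text
clock: 5.58
eef_pos: [499.4, -39.6, 284.3]
tcp_rot: [-3.142, -0.002, 3.036]
contact_force: [-0.1, -0.8, -2.8]
opening: 0.08
grasp_force: 58.8
```

Scaled: 0.173 m / 0.4 = 0.4325, 0.17 m / 0.4 = 0.425.

{"method": "move_arm", "body": {"motion": [[0, 0, 0, 0, 0, 0.05, 0], [0, 0, 0, 0, 0, 0.1375, 0], [0, 0, 0, 0, 0, 0.225, 0], [0, 0, 0, 0, 0, 0.3125, 0], [0, 0, 0, 0, 0, 0.375, 0], [0, 0, 0, 0, 0, 0.4125, 0], [0, 0, 0, 0, 0, 0.425, 0], [0, 0, 0, 0, 0, 0.4325, 0]]}}

```text
clock: 6.58
eef_pos: [501.0, -40.8, 112.6]
tcp_rot: [-3.142, 0.001, 3.034]
contact_force: [-0.1, 0.3, -2.1]
opening: 0.078
grasp_force: 58.8
```

```bash
python3 - <<'E'
from plan import *
show()
E
```

```text
t 6.58 pos [501.  -40.8 112.6] rot [-3.142e+00  1.000e-03  3.034e+00] F [-0.1  0.3 -2.1] open 6.7 g 58.8 q [-0.08  0.32  2.   -0.    0.83 -1.55]
```

{"method": "move_arm", "body": {"motion": [[0, 0, 0, 0, 0, 0.005, 0], [0, 0, 0, 0, 0, 0.0075, 0], [0, 0, 0, 0, 0, 0.01, 0], [0, 0, 0, 0, 0, 0.0125, 0], [0, 0, 0, 0, 0, 0.015, 0], [0, 0, 0, 0, 0, 0.015, 0]]}}

```text
clock: 7.32
eef_pos: [500.4, -40.5, 106.2]
tcp_rot: [-3.142, -0.0, 3.034]
contact_force: [0.3, -0.1, -2.0]
opening: 0.079
grasp_force: 58.9
```

```bash
python3 - <<'E'
from plan import *
show()
E
```

```text
t 7.33 pos [500.4 -40.5 106.2] rot [-3.142 -0.     3.034] F [ 0.3 -0.1 -2. ] open 6.8 g 58.9 q [-0.08  0.33  2.   -0.    0.81 -1.55]
```

Scaled: 0.003 m / 0.4 = 0.0075, 0.002 m / 0.4 = 0.005.

{"method": "move_arm", "body": {"motion": [[0, 0, 0, 0, 0, 0.0025, 0], [0, 0, 0, 0, 0, 0.005, 0], [0, 0, 0, 0, 0, 0.0075, 0], [0, 0, 0, 0, 0, 0.0075, 0]]}}

```text
clock: 7.82
eef_pos: [500.5, -40.4, 105.9]
tcp_rot: [3.142, 0.0, 3.034]
contact_force: [-12.5, 1.4, 35.0]
opening: 0.078
grasp_force: 63.7
```

```bash
python3 - <<'E'
from plan import *
from h import *
show()
D=grab_frame("scene")[1];C=cloud("scene",D).reshape(-1,3)
k=C[(C[:,2]>45)&(C[:,2]<75)&(abs(C[:,0]-500)<110)&(abs(C[:,1]+40)<40)];print(len(k),np.percentile(k[:,2],[50,80,90,95]).round(1))
E
```

```text
t 7.83 pos [500.5 -40.4 105.9] rot [3.142 0.    3.034] F [-12.5   1.4  35. ] open 6.7 g 63.7 q [-0.08  0.33  2.    0.    0.81 -1.55]
805 [61.1 66.1 67.7 68.9]
```

Touchdown came at 106 mm. I'll relax the push, open, rise clear, and then go to the hook with the tool tilted.

Scaled: -0.12 m / 0.4 = -0.3, -0.08 m / 0.4 = -0.2.

{"method": "move_arm", "body": {"motion": [[0, 0, 0, 0, 0, -0.0075, 0], [0, 0, 0, 0, 0, -0.0075, 0.03], [0, 0, 0, 0, 0, -0.0075, 0.05], [0, 0, 0, 0, 0, -0.0075, 0.05], [0, 0, 0, 0, 0, -0.075, 0.05], [0, 0, 0, 0, 0, -0.2, 0.05], [0, 0, 0, 0, 0, -0.3, 0.03], [0, 0, 0, 0, 0, -0.3, 0.0]]}}

```text
clock: 8.88
eef_pos: [502.5, -40.7, 226.2]
tcp_rot: [3.141, 0.006, 3.034]
contact_force: [0.1, 0.5, -0.2]
opening: 0.167
grasp_force: 0.0
```

```bash
python3 - <<'E'
from plan import *
from h import *
show()
chain(pose(st(-130,12,262),-6.2,47),pose(st(-60,12,262),-6.2,47),pose(st(-25,12,262),-6.2,47))
g=[]
for i in range(10):
    p,D=grab_frame("scene");C=cloud("scene",D).reshape(-1,3);k=RS.inv().apply(C-O)
    k=k[(k[:,2]>222)&(k[:,2]<320)&(abs(k[:,0])<80)&(abs(k[:,1])<30)]
    g.append((len(k),*(k.mean(0).round(0) if len(k) else ())))
print(g)
E
```

```text
t 8.88 pos [502.5 -40.7 226.2] rot [3.141 0.006 3.034] F [ 0.1  0.5 -0.2] open 14.2 g 0.0 q [-0.08  0.17  1.9   0.    1.07 -1.55]
rot [0.0003, -0.8145, 0.0003] shift [0.0908, 0.2448, -0.0363] rows>= 4.4
rot [0.0, 0.0, 0.0] shift [-0.0477, 0.0, 0.0512] rows>= 1.1
rot [0.0, 0.0, 0.0] shift [-0.0239, -0.0, 0.0256] rows>= 0.6
[(58, np.float64(-29.0), np.float64(13.0), np.float64(272.0)), (30, np.float64(-16.0), np.float64(18.0), np.float64(277.0)), (0,), (34, np.float64(18.0), np.float64(-14.0), np.float64(248.0)), (56, np.float64(35.0), np.float64(-8.0), np.float64(245.0)), (75, np.float64(44.0), np.float64(-4.0), np.float64(249.0)), (75, np.float64(45.0), np.float64(-3.0), np.float64(250.0)), (62, np.float64(38.0), np.float64(-7.0), np.float64(246.0)), (43, np.float64(24.0), np.float64(-13.0), np.float64(245.0)), (7, np.float64(6.0), np.float64(-21.0), np.float64(254.0))]
```

Scaled: 0.245 m / 0.4 = 0.6125, 0.091 m / 0.4 = 0.2275, -0.815 rad / 2 = -0.4075.

{"method": "move_arm", "body": {"motion": [[0, -0.4075, 0, 0.2275, 0.6125, -0.09, 0], [0, -0.4075, 0, 0.2275, 0.6125, -0.09, 0], [0, -0.4075, 0, 0.2275, 0.6125, -0.09, 0], [0, -0.4075, 0, 0.2275, 0.6125, -0.09, 0], [0, -0.4075, 0, 0.2275, 0.6125, -0.09, 0], [0, -0.4075, 0, 0.2275, 0.6125, -0.09, 0], [0, -0.4075, 0, 0.2275, 0.6125, -0.09, 0], [0, -0.4075, 0, 0.2275, 0.6125, -0.09, 0]]}}

```text
clock: 10.38
eef_pos: [435.1, 214.7, 258.7]
tcp_rot: [-3.141, 0.815, 3.039]
contact_force: [-1.1, 0.5, -0.6]
opening: 0.0
grasp_force: 0.0
```

```bash
python3 - <<'E'
from plan import *
show();chain(pose(st(-60,12,262),-6.2,47),pose(st(-25,12,262),-6.2,47),pose(st(-15,12,262),-6.2,47))
E
```

```text
t 10.38 pos [435.1 214.7 258.7] rot [-3.141  0.815  3.039] F [-1.1  0.5 -0.6] open 0.0 g 0.0 q [ 0.9  -0.05  2.34 -1.16  0.73  0.3 ]
rot [0.0034, -0.0051, 0.0038] shift [-0.0527, -0.0023, 0.0512] rows>= 1.2
rot [0.0, 0.0, 0.0] shift [-0.0239, -0.0, 0.0256] rows>= 0.6
rot [0.0, 0.0, 0.0] shift [-0.0068, 0.0, 0.0073] rows>= 0.2
```

```bash
python3 - <<'E'
from plan import *
chain(pose(st(-60,12,262),8,47),pose(st(-25,12,262),8,47),pose(st(-15,12,262),8,47))
E
```

```text
rot [-0.1774, -0.0051, -0.1657] shift [-0.0527, -0.0023, 0.0512] rows>= 1.3
rot [0.0, 0.0, 0.0] shift [-0.0231, -0.0086, 0.0248] rows>= 0.6
rot [0.0, 0.0, 0.0] shift [-0.0066, -0.0025, 0.0071] rows>= 0.2
```

Scaled: -0.053 m / 0.4 = -0.1325, 0.051 m / 0.4 = 0.1275, -0.177 rad / 2 = -0.0885.

{"method": "move_arm", "body": {"motion": [[-0.0445, 0, -0.0415, -0.065, 0, 0.065, 0], [-0.0885, 0, -0.083, -0.1325, -0.005, 0.1275, 0], [-0.0885, 0, -0.083, -0.1325, -0.005, 0.1275, 0], [-0.0885, 0, -0.083, -0.1325, -0.005, 0.1275, 0]]}}

```text
clock: 10.88
eef_pos: [509.3, 201.5, 262.7]
tcp_rot: [3.141, 0.814, -3.011]
contact_force: [-0.2, -0.0, -0.1]
opening: -0.003
grasp_force: 0.0
```

Scaled: 0.025 m / 0.4 = 0.0625, -0.003 m / 0.4 = -0.0075.

{"method": "move_arm", "body": {"motion": [[0, 0, 0, -0.02, -0.0075, 0.02, 0], [0, 0, 0, -0.04, -0.015, 0.04, 0], [0, 0, 0, -0.0575, -0.0213, 0.0625, 0], [0, 0, 0, -0.0575, -0.0213, 0.0625, 0]]}}

```text
clock: 11.38
eef_pos: [544.7, 199.3, 262.3]
tcp_rot: [3.141, 0.815, -3.007]
contact_force: [0.1, -0.2, -0.1]
opening: -0.002
grasp_force: 0.0
```

Scaled: 0.007 m / 0.4 = 0.0175, -0.002 m / 0.4 = -0.005.

{"method": "move_arm", "body": {"motion": [[0, 0, 0, -0.005, -0.0025, 0.005, 0], [0, 0, 0, -0.01, -0.0038, 0.01, 0], [0, 0, 0, -0.0163, -0.0063, 0.0175, 0], [0, 0, 0, -0.0163, -0.0063, 0.0175, 0], [0, 0, 0, -0.0163, -0.0063, 0.0175, 0], [0, 0, 0, -0.0163, -0.0063, 0.0175, 0], [0, 0, 0, -0.0163, -0.0063, 0.0175, 0], [0, 0, 0, -0.0163, -0.0063, 0.0175, 0]]}}

```text
clock: 12.38
eef_pos: [553.7, 197.9, 262.4]
tcp_rot: [3.141, 0.815, -3.007]
contact_force: [-0.9, -0.2, -0.5]
opening: -0.002
grasp_force: 0.0
```

```bash
cat > hk.py <<'E'
from plan import *
from h import *
def swing(n=8):
    g=[]
    for i in range(n):
        p,D=grab_frame("scene");C=cloud("scene",D).reshape(-1,3);k=RS.inv().apply(C-O)
        k=k[(k[:,2]>222)&(k[:,2]<300)&(k[:,0]>-75)&(k[:,0]<75)&(k[:,1]<-8)&(k[:,1]>-30)]
        g.append((len(k),*(k.mean(0).round(0).astype(int).tolist() if len(k) else ())))
    print(g)
E
python3 - <<'E'
from hk import *
show();print(RS.inv().apply(now()[0]-O).round(1));swing()
cv2.imwrite("pics/touch.png",cv2.resize(grab_frame("scene")[0][200:400,290:470,::-1],None,fx=3,fy=3))
E
```

```text
t 12.38 pos [553.7 197.9 262.4] rot [ 3.141  0.815 -3.007] F [-0.9 -0.2 -0.5] open -0.2 g 0.0 q [ 0.49  0.02  2.26 -1.26  0.27 -0.07]
[-13.7  10.  262.4]
[(11, -5, -17, 262), (9, -9, -18, 263), (4, -29, -15, 278), (3, -62, -8, 297), (1, -47, -17, 300), (2, -64, -9, 297), (4, -55, -11, 296), (2, -65, -8, 298)]
```

View pics/touch.png

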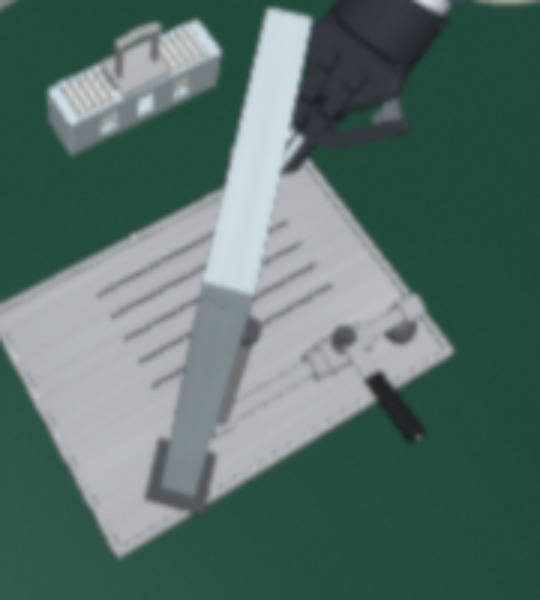

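The crop shows the carrier upright on the bench at (135,85) and the fingertips under the beam at (290,165). The beam hides the hook from this camera. I'll hold slightly further in and watch from the top camera.

Scaled: -0.0025 m / 0.4 = -0.0063, -0.001 m / 0.4 = -0.0025.

{"method": "move_arm", "body": {"motion": [[0, 0, 0, -0.0025, 0, 0.0025, 0], [0, 0, 0, -0.0063, -0.0013, 0.0063, 0], [0, 0, 0, -0.0063, -0.0013, 0.0063, 0], [0, 0, 0, -0.0063, -0.0013, 0.0063, 0], [0, 0, 0, -0.0063, -0.0013, 0.0063, 0], [0, 0, 0, -0.0063, -0.0013, 0.0063, 0], [0, 0, 0, -0.0063, -0.0013, 0.0063, 0], [0, 0, 0, -0.0063, -0.0013, 0.0063, 0]]}}

```text
clock: 13.82
eef_pos: [557.3, 197.9, 262.5]
tcp_rot: [3.141, 0.815, -3.007]
contact_force: [0.2, -0.1, 0.5]
opening: -0.001
grasp_force: 0.0
```

{"method": "move_arm", "body": {"motion": [[0, 0, 0, 0, 0, 0, 0], [0, 0, 0, 0, 0, 0, 0], [0, 0, 0, 0, 0, 0, 0], [0, 0, 0, 0, 0, 0, 0], [0, 0, 0, 0, 0, 0, 0], [0, 0, 0, 0, 0, 0, 0], [0, 0, 0, 0, 0, 0, 0], [0, 0, 0, 0, 0, 0, 0]]}}

```text
clock: 14.82
eef_pos: [557.3, 197.9, 262.5]
tcp_rot: [3.141, 0.815, -3.007]
contact_force: [-0.5, -0.0, 0.3]
opening: 0.004
grasp_force: 0.0
```

```bash
sed -i 's/def swing(n=8)/def swing(n=8,cam="scene",y0=-30,y1=-8,x0=-75)/;s/"scene");C=cloud("scene"/cam);C=cloud(cam/;s/k\[:,0\]>-75/k[:,0]>x0/;s/k\[:,1\]<-8/k[:,1]<y1/;s/k\[:,1\]>-30/k[:,1]>y0/' hk.py
python3 - <<'E'
from hk import *
show();print(RS.inv().apply(now()[0]-O).round(1));swing(8,"top",-30,30,-10)
t=grab_frame("top")[0][:,:,::-1];cv2.imwrite("pics/t2.png",cv2.resize(t[165:215,200:260],None,fx=10,fy=10,interpolation=3))
E
```

```text
t 14.82 pos [557.3 197.9 262.5] rot [ 3.141  0.815 -3.007] F [-0.5 -0.   0.3] open 0.3 g 0.0 q [ 0.48  0.02  2.25 -1.26  0.26 -0.08]
[-10.2  10.4 262.5]
[(40, -2, -1, 249), (45, -2, -1, 249), (43, -3, 0, 250), (39, -4, 0, 252), (40, -4, -2, 250), (39, -4, -2, 248), (38, -3, -1, 248), (38, -3, 0, 251)]
```

View pics/t2.png

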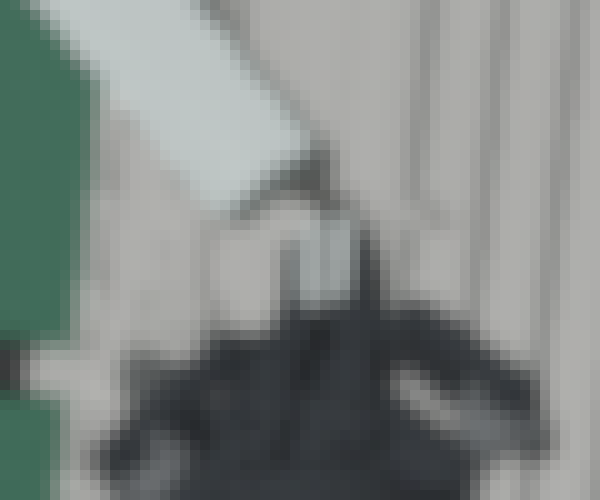

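The top crop shows the silver fingertips at (325,260) just short of the beam end, but the hook tip isn't obvious. I'll find it by depth, on the −y side of the fingers.

```bash
python3 - <<'E'
from hk import *
for q in [(0,-20,260),(0,16,300),(0,0,232),(30,-20,255),(0,0,385)]:
    print(q,[pix(n,st(*q))[0].round(1) for n in("top","scene")])
for c in("top","scene"):
  for i in range(4):
    D=grab_frame(c)[1];k=RS.inv().apply(cloud(c,D).reshape(-1,3)-O)
    k=k[(k[:,2]>215)&(k[:,2]<400)&(abs(k[:,0])<75)&(k[:,1]<35)&(k[:,1]>-35)]
    a=k[(k[:,1]<-12)&(k[:,2]<275)];b=k[(k[:,0]>3)&(k[:,2]<380)]
    print(c,len(a),a[:6].round(0).tolist(),"|",len(b),b[:6].round(0).tolist())
E
```

```text
(0, -20, 260) [array([243.7, 185.4]), array([368.7, 249.2])]
(0, 16, 300) [array([228.3, 183.1]), array([379.6, 252.6])]
(0, 0, 232) [array([238.7, 185.7]), array([372.1, 261.5])]
(30, -20, 255) [array([245.1, 175.3]), array([357.8, 255.7])]
(0, 0, 385) [array([227.5, 180.6]), array([380.5, 226.7])]
top 8 [[3.0, -13.0, 237.0], [1.0, -21.0, 262.0], [2.0, -24.0, 261.0], [-1.0, -15.0, 246.0], [-1.0, -21.0, 259.0], [-1.0, -23.0, 255.0]] | 1 [[3.0, 12.0, 240.0]]
top 8 [[3.0, -14.0, 239.0], [1.0, -21.0, 260.0], [2.0, -23.0, 255.0], [-1.0, -16.0, 248.0], [-1.0, -21.0, 259.0], [-1.0, -23.0, 259.0]] | 0 []
top 8 [[3.0, -14.0, 239.0], [1.0, -21.0, 261.0], [2.0, -23.0, 259.0], [-1.0, -16.0, 248.0], [-2.0, -21.0, 261.0], [-1.0, -24.0, 261.0]] | 1 [[3.0, 12.0, 241.0]]
top 8 [[1.0, -21.0, 262.0], [2.0, -24.0, 260.0], [-1.0, -16.0, 248.0], [-1.0, -21.0, 259.0], [-1.0, -23.0, 256.0], [-3.0, -15.0, 243.0]] | 0 []
scene 1 [[2.0, -23.0, 254.0]] | 0 []
scene 0 [] | 0 []
scene 0 [] | 0 []
scene 0 [] | 0 []
```

The hook is at rest, with its tip at station (0, −22, 260) as it should be. I'll withdraw slowly.

Scaled: -0.027 m / 0.4 = -0.0675, 0.025 m / 0.4 = 0.0625.

{"method": "move_arm", "body": {"motion": [[0, 0, 0, 0.0013, 0, -0.0013, 0], [0, 0, 0, 0.0025, 0.0013, -0.0025, 0], [0, 0, 0, 0.005, 0.0025, -0.005, 0], [0, 0, 0, 0.0075, 0.0025, -0.0075, 0], [0, 0, 0, 0.01, 0.0038, -0.01, 0], [0, 0, 0, 0.02, 0.0075, -0.02, 0], [0, 0, 0, 0.035, 0.0125, -0.0375, 0], [0, 0, 0, 0.0625, 0.0225, -0.0675, 0]]}}

```text
clock: 16.68
eef_pos: [518.9, 201.8, 262.8]
tcp_rot: [3.141, 0.815, -3.008]
contact_force: [0.1, -0.1, -0.4]
opening: -0.004
grasp_force: 0.0
```

Scaled: -0.065 m / 0.4 = -0.1625, 0.06 m / 0.4 = 0.15.

{"method": "move_arm", "body": {"motion": [[0, 0, 0, 0.065, 0.025, -0.07, 0], [0, 0, 0, 0.1325, 0.05, -0.14, 0], [0, 0, 0, 0.15, 0.0625, -0.1625, 0.04], [0, 0, 0, 0.15, 0.0625, -0.1625, 0.07]]}}

```text
clock: 17.18
eef_pos: [427.4, 215.3, 263.9]
tcp_rot: [3.14, 0.816, -3.006]
contact_force: [-0.4, 0.6, 0.0]
opening: 0.417
grasp_force: 0.0
```

```bash
python3 - <<'E'
from hk import *
show()
x=[];C=[]
for i in range(10):
    D=grab_frame("top")[1];w=cloud("top",D).reshape(-1,3);k=RS.inv().apply(w-O)
    k=k[(k[:,2]>228)&(k[:,2]<275)&(abs(k[:,0])<75)&(k[:,1]<-12)&(k[:,1]>-35)];x.append(k[:,0].mean().round(1))
print(x)
w=[];S=[]
for c in("top","scene"):
    k=cloud(c,grab_frame(c)[1]).reshape(-1,3)
    k=k[(abs(k[:,0]-500)<130)&(abs(k[:,1]+40)<70)]
    b=k[(k[:,2]>56)&(k[:,2]<70)];l=k[(k[:,2]>112)&(k[:,2]<138)]
    print(c,len(b),cv2.minAreaRect(b[:,:2].astype(np.float32)),len(l),l.mean(0).round(1),cv2.minAreaRect(l[:,:2].astype(np.float32)),l.max(0)[2])
E
```

```text
t 17.18 pos [427.4 215.3 263.9] rot [ 3.14   0.816 -3.006] F [-0.4  0.6  0. ] open 35.6 g 0.0 q [ 0.78 -0.16  2.41 -1.2   0.49  0.06]
[np.float64(-2.0), np.float64(-1.5), np.float64(-0.6), np.float64(-0.7), np.float64(-1.0), np.float64(-1.5), np.float64(-2.7), np.float64(-3.0), np.float64(-3.5), np.float64(-4.1)]
top 418 ((497.20068359375, -42.31224822998047), (47.99162292480469, 179.42822265625), 83.86763000488281) 39 [496.5 -42.4 126.5] ((496.87860107421875, -42.346946716308594), (7.7071075439453125, 45.04022979736328), 83.72379302978516) 132.86992724504307
scene 620 ((499.1461181640625, -39.7884407043457), (50.8629264831543, 181.17393493652344), 83.78536224365234) 64 [500.6 -39.4 123.2] ((497.9395751953125, -40.097904205322266), (10.140158653259277, 50.43388748168945), 86.78105163574219) 130.43708013510252
```

The hook stands still, with only about ±1.7 mm of residual movement. The carrier stands at (498.2, −41.1), yaw −6.2°. Next I'll regrasp it by the flat sides of the end nearest the robot, with the tool tilted 20° forward.

```bash
python3 - <<'E'
from plan import *
c=np.array([498.2,-41.1,0]);t=20
T=c+RS.apply([-77+19*np.sin(np.radians(t)),0,34-19*np.cos(np.radians(t))])
g=pose(T,-6.2,t);zz=g[1].as_matrix()[:,2]
print(T);chain(pose(T-200*zz,-6.2,t),pose(T-60*zz,-6.2,t),g)
E
```

```text
[428.11074922 -33.48587076  16.14584021]
rot [0.1349, 0.4635, 0.2043] shift [0.1121, -0.2293, -0.0322] rows>= 4.1
rot [0.0, 0.0, 0.0] shift [-0.0, 0.0, 0.14] rows>= 2.2
rot [0.0, 0.0, 0.0] shift [-0.0, -0.0, 0.06] rows>= 1.0
```

Scaled: -0.229 m / 0.4 = -0.5725, -0.183 m / 0.4 = -0.4575, 0.463 rad / 2 = 0.2315.

{"method": "move_arm", "body": {"motion": [[0.0135, 0.0465, 0.0205, 0.055, -0.115, -0.015, 0.07], [0.027, 0.093, 0.041, 0.1125, -0.23, -0.0325, 0.07], [0.0405, 0.1395, 0.0615, 0.1675, -0.345, -0.0475, 0.07], [0.054, 0.1855, 0.082, 0.225, -0.4575, -0.065, 0.07], [0.0675, 0.2315, 0.102, 0.28, -0.5725, -0.08, 0.07], [0.0675, 0.2315, 0.102, 0.28, -0.5725, -0.08, 0.07], [0.0675, 0.2315, 0.102, 0.28, -0.5725, -0.08, 0.07], [0.0675, 0.2315, 0.102, 0.28, -0.5725, -0.08, 0.07]]}}

```text
clock: 18.77
eef_pos: [360.4, -25.6, 204.2]
tcp_rot: [3.141, 0.35, 3.033]
contact_force: [-0.2, -0.3, 0.8]
opening: 0.82
grasp_force: 0.0
```

```bash
python3 - <<'E'
from plan import *
show();g=pose([428.1,-33.5,16.1],-6.2,20);zz=g[1].as_matrix()[:,2]
chain(pose(g[0]-75*zz,-6.2,20),g)
E
```

```text
t 18.77 pos [360.4 -25.6 204.2] rot [3.141 0.35  3.033] F [-0.2 -0.3  0.8] open 70.0 g 0.0 q [-0.06 -0.25  2.39 -0.03  0.64 -1.5 ]
rot [-0.0001, 0.001, -0.0006] shift [0.0004, -0.0005, 0.125] rows>= 2.0
rot [0.0, 0.0, 0.0] shift [0.0, -0.0, 0.075] rows>= 1.2
```

Scaled: 0.2 m / 0.4 = 0.5, 0.18 m / 0.4 = 0.45.

{"method": "move_arm", "body": {"motion": [[0, 0, 0, 0, 0, 0.125, 0.07], [0, 0, 0, 0, 0, 0.25, 0.07], [0, 0, 0, 0, 0, 0.375, 0.07], [0, 0, 0, 0, 0, 0.45, 0.07], [0, 0, 0, 0, 0, 0.5, 0.07], [0, 0, 0, 0, 0, 0.5, 0.07]]}}

```text
clock: 19.52
eef_pos: [429.7, -32.3, 17.8]
tcp_rot: [3.136, 0.343, 3.038]
contact_force: [-0.8, 0.1, 0.5]
opening: 0.818
grasp_force: 0.0
```

{"method": "move_arm", "body": {"motion": [[0, 0, 0, 0, 0, 0, 0.055], [0, 0, 0, 0, 0, 0, 0.04], [0, 0, 0, 0, 0, 0, 0.03], [0, 0, 0, 0, 0, 0, 0.02], [0, 0, 0, 0, 0, 0, 0.02]], "grip_force": 100}}

```text
clock: 20.15
eef_pos: [429.8, -34.1, 19.6]
tcp_rot: [3.136, 0.346, 3.034]
contact_force: [-1.1, 3.6, 6.3]
opening: 0.548
grasp_force: 102.5
```

```bash
python3 - <<'E'
from hk import *
show()
cv2.imwrite("pics/grip.png",cv2.resize(grab_frame("scene")[0][150:300,250:470,::-1],None,fx=3,fy=3))
E
```

```text
t 20.15 pos [429.8 -34.1  19.6] rot [3.136 0.346 3.034] F [-1.1  3.6  6.3] open 46.8 g 102.5 q [-0.08  0.36  2.43 -0.6   0.01 -0.94]
```

View pics/grip.png

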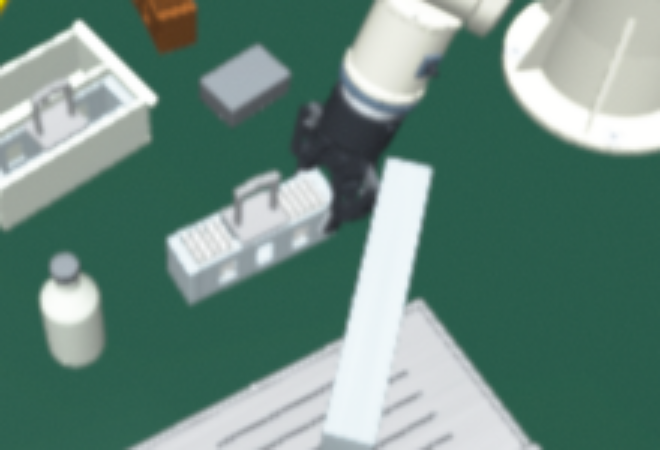

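The crop shows the carrier held by its robot-side end (330,195) with the loop free at (258,200), upright. I'll lift it straight up and check that it stays level.

```bash
python3 - <<'E'
from plan import *
p,R=now();e=R.inv()
print("up130",e.apply([0,0,.149]).round(4))
E
```

```text
up130 [-0.0506  0.0008 -0.1401]
```

{"method": "move_arm", "body": {"motion": [[0, 0, 0, -0.0075, 0, -0.0225, 0.02], [0, 0, 0, -0.0225, 0, -0.0625, 0.02], [0, 0, 0, -0.045, 0, -0.125, 0.02], [0, 0, 0, -0.0675, 0.0013, -0.1875, 0.02], [0, 0, 0, -0.09, 0.0013, -0.25, 0.02], [0, 0, 0, -0.11, 0.0025, -0.305, 0.02], [0, 0, 0, -0.1263, 0.0025, -0.35, 0.02], [0, 0, 0, -0.1263, 0.0025, -0.35, 0.02]]}}

```text
clock: 21.2
eef_pos: [430.0, -34.2, 169.0]
tcp_rot: [3.136, 0.347, 3.034]
contact_force: [-0.2, -0.5, -2.4]
opening: 0.549
grasp_force: 103.1
```

```bash
cat > car.py <<'E'
from hk import *
def carrier(p,U,h=15):
    A=[]
    for c in("top","scene"):
        k=cloud(c,grab_frame(c)[1]).reshape(-1,3);k=RS.inv().apply(k-np.append(p,0))
        k=k[(k[:,0]>-40)&(k[:,0]<95)&(abs(k[:,1])<32)]
        b=k[(k[:,2]>U+62-h)&(k[:,2]<U+62+h)&(k[:,0]>28)&(abs(k[:,1])<18)];b2=k[(k[:,2]>U+62-h)&(k[:,2]<U+62+h)&(k[:,0]<-20)&(abs(k[:,1])<18)]
        l=k[(k[:,2]>U+110)&(k[:,2]<U+145)&(abs(k[:,0])<35)]
        print(c,"tops far",len(b),np.percentile(b[:,2],75).round(1) if len(b) else 0,"near",len(b2),np.percentile(b2[:,2],75).round(1) if len(b2) else 0,"loop",len(l),((l.min(0)+l.max(0))/2).round(1) if len(l) else 0,l[:,:].mean(0).round(1) if len(l) else 0,l[:,2].max().round(1) if len(l) else 0)
E
python3 - <<'E'
from car import *
show();p=now()[0];U=p[2]-19.6;c=p[:2]+RS.apply([68.75,.43,0])[:2];print(U,c)
carrier(c,U)
chain(pose(st(-68.75,-90,168.6),-6.2,20),pose(st(-68.75,-45,168.6),-6.2,20),pose(st(-68.75,-.4,168.6),-6.2,20),pose(st(-68.75,-.4,133),-6.2,20))
E
```

```text
t 21.2 pos [430.  -34.2 169. ] rot [3.136 0.347 3.034] F [-0.2 -0.5 -2.4] open 46.9 g 103.1 q [-0.08 -0.03  2.32 -0.01  0.5  -1.54]
149.39662494491586 [498.36048487 -41.17097928]
top tops far 128 214.2 near 46 218.3 loop 49 [-2.000e-01 -2.700e+00  2.742e+02] [-1.000e-01 -2.700e+00  2.755e+02] 280.6
scene tops far 217 211.3 near 43 215.5 loop 80 [  0.   -0.8 269.7] [  1.9   0.4 271.3] 278.9
rot [0.0053, -0.0051, 0.0003] shift [-0.042, 0.1441, 0.0144] rows>= 2.4
rot [0.0, 0.0, 0.0] shift [-0.0, 0.045, 0.0] rows>= 0.7
rot [0.0, 0.0, 0.0] shift [-0.0, 0.0446, 0.0] rows>= 0.7
rot [0.0, 0.0, 0.0] shift [0.0122, 0.0, 0.0335] rows>= 0.6
```

Scaled: 0.144 m / 0.4 = 0.36, 0.14 m / 0.4 = 0.35, -0.005 rad / 2 = -0.0025.

{"method": "move_arm", "body": {"motion": [[0, 0, 0, -0.0075, 0.03, 0.0025, 0.02], [0.0005, -0.0005, 0, -0.025, 0.0875, 0.0075, 0.02], [0.001, -0.001, 0, -0.0475, 0.1625, 0.015, 0.02], [0.002, -0.002, 0, -0.07, 0.2425, 0.025, 0.02], [0.0025, -0.0025, 0, -0.09, 0.3125, 0.03, 0.02], [0.0025, -0.0025, 0, -0.1025, 0.35, 0.035, 0.02], [0.0025, -0.0025, 0, -0.105, 0.36, 0.035, 0.02], [0.0025, -0.0025, 0, -0.105, 0.36, 0.035, 0.02]]}}

```text
clock: 22.3
eef_pos: [487.9, 104.1, 168.7]
tcp_rot: [-3.141, 0.348, 3.035]
contact_force: [0.4, 0.2, -3.0]
opening: 0.553
grasp_force: 103.3
```

```bash
python3 - <<'E'
from car import *
show();p=now()[0];U=p[2]-19.6;c=p[:2]+RS.apply([68.75,.43,0])[:2];print(U,RS.inv().apply(np.append(c,0)-O))
carrier(c,U)
x=[]
for i in range(6):
    k=RS.inv().apply(cloud("top",grab_frame("top")[1]).reshape(-1,3)-O)
    k=k[(k[:,2]>228)&(k[:,2]<275)&(abs(k[:,0])<75)&(k[:,1]<-12)&(k[:,1]>-35)];x.append(k[:,0].mean().round(1))
print("hook",x)
chain(pose(st(-68.75,-45,168.6),-6.2,20),pose(st(-68.75,0,168.6),-6.2,20))
E
```

```text
t 22.3 pos [487.9 104.1 168.7] rot [-3.141  0.348  3.035] F [ 0.4  0.2 -3. ] open 47.2 g 103.3 q [ 0.3   0.1   2.19 -0.26  0.55 -0.96]
149.10045294501154 [ -0.27488555 -89.9590702    0.        ]
top tops far 150 213.6 near 46 217.8 loop 54 [ -1.3  -1.9 271. ] [ -1.8  -2.7 274.3] 282.1
scene tops far 289 213.1 near 56 217.2 loop 95 [  1.7  -0.6 270.3] [  3.4   0.5 272.8] 281.0
hook [np.float64(-1.5), np.float64(-2.5), np.float64(-3.0), np.float64(-3.5), np.float64(-4.0), np.float64(-4.4)]
rot [0.0002, 0.0013, 0.0001] shift [0.0009, 0.0453, 0.001] rows>= 0.7
rot [0.0, 0.0, 0.0] shift [-0.0, 0.045, 0.0] rows>= 0.7
```

Everything is consistent: the roof bar is at z≈270–279, while the hook tip is at 260 and the underside of its bowl at 225. I'll bring the loop over the tip.

Scaled: 0.091 m / 0.4 = 0.2275, 0.086 m / 0.4 = 0.215.

{"method": "move_arm", "body": {"motion": [[0, 0, 0, 0, 0.015, 0, 0.02], [0, 0, 0, 0, 0.045, 0, 0.02], [0, 0, 0, 0, 0.08, 0, 0.02], [0, 0, 0, 0, 0.1175, 0, 0.02], [0, 0, 0, 0, 0.155, 0, 0.02], [0, 0, 0, 0.0025, 0.19, 0, 0.02], [0, 0, 0, 0.0025, 0.215, 0.0025, 0.02], [0, 0, 0, 0.0025, 0.2275, 0.0025, 0.02]]}}

```text
clock: 23.7
eef_pos: [497.9, 195.7, 168.3]
tcp_rot: [-3.142, 0.35, 3.035]
contact_force: [-0.1, 0.2, -2.3]
opening: 0.551
grasp_force: 103.4
```

{"method": "move_arm", "body": {"motion": [[0, 0, 0, 0, 0, 0, 0.02], [0, 0, 0, 0, 0, 0, 0.02]]}}

```text
clock: 23.95
eef_pos: [497.8, 194.6, 168.4]
tcp_rot: [-3.141, 0.35, 3.034]
contact_force: [0.4, 0.3, -2.9]
opening: 0.55
grasp_force: 103.4
```

```bash
python3 - <<'E'
from car import *
show();p=now()[0];U=p[2]-19.6;c=p[:2]+RS.apply([68.75,.43,0])[:2];print(U,RS.inv().apply(np.append(c,0)-O))
k=RS.inv().apply(cloud("top",grab_frame("top")[1]).reshape(-1,3)-O)
k=k[(k[:,2]>222)&(k[:,2]<330)&(abs(k[:,0])<40)&(abs(k[:,1])<35)]
a=k[k[:,1]<-12];b=k[(k[:,1]>-12)&(k[:,2]>262)];print(len(a),a.round(0).tolist(),len(b),b.round(0).tolist())
a=grab_frame("top")[0][150:220,205:275,::-1];b=grab_frame("scene")[0][190:290,310:430,::-1]
o=np.zeros((560,800,3),np.uint8);o[:420,:420]=cv2.resize(a,(420,420),interpolation=3);o[:312,425:800]=cv2.resize(b,(375,312),interpolation=3)
cv2.imwrite("pics/over.png",o[:425])
print(pix("top",st(0,-20,260))[0],pix("top",st(0,0,275))[0])
E
```

```text
t 23.95 pos [497.8 194.6 168.4] rot [-3.141  0.35   3.034] F [ 0.4  0.3 -2.9] open 46.9 g 103.4 q [ 0.49  0.17  2.11 -0.35  0.61 -0.71]
148.809405891008 [-0.24161882  1.0570007   0.        ]
9 [[22.0, -12.0, 224.0], [-0.0, -15.0, 241.0], [-1.0, -20.0, 256.0], [-1.0, -24.0, 260.0], [-4.0, -16.0, 246.0], [-4.0, -21.0, 258.0], [-4.0, -24.0, 258.0], [-6.0, -15.0, 241.0], [-7.0, -19.0, 249.0]] 61 [[21.0, 3.0, 270.0], [21.0, -2.0, 277.0], [22.0, -2.0, 266.0], [18.0, 2.0, 273.0], [18.0, -2.0, 279.0], [19.0, -4.0, 274.0], [20.0, -5.0, 264.0], [15.0, 1.0, 276.0], [16.0, -1.0, 271.0], [16.0, -4.0, 274.0], [13.0, 2.0, 270.0], [13.0, -1.0, 270.0], [13.0, -5.0, 274.0], [9.0, -0.0, 278.0], [10.0, -2.0, 273.0], [10.0, -5.0, 272.0], [6.0, 2.0, 279.0], [7.0, 1.0, 271.0], [7.0, -2.0, 273.0], [7.0, -6.0, 275.0], [4.0, 3.0, 273.0], [4.0, -0.0, 274.0], [4.0, -3.0, 276.0], [5.0, -5.0, 272.0], [1.0, 2.0, 276.0], [1.0, -1.0, 279.0], [1.0, -4.0, 279.0], [2.0, -5.0, 272.0], [-6.0, 12.0, 309.0], [-5.0, 11.0, 297.0], [-3.0, 10.0, 277.0], [-2.0, 10.0, 263.0], [-2.0, 1.0, 280.0], [-2.0, -1.0, 277.0], [-2.0, -4.0, 277.0], [-1.0, -6.0, 272.0], [-6.0, 12.0, 278.0], [-5.0, 1.0, 278.0], [-5.0, -1.0, 277.0], [-5.0, -5.0, 280.0], [-8.0, 1.0, 278.0], [-7.0, -2.0, 276.0], [-7.0, -5.0, 277.0], [-10.0, 1.0, 274.0], [-10.0, -1.0, 270.0], [-10.0, -4.0, 273.0], [-13.0, 1.0, 275.0], [-13.0, -2.0, 275.0], [-13.0, -4.0, 273.0], [-16.0, 2.0, 270.0], [-16.0, -2.0, 273.0], [-16.0, -6.0, 278.0], [-19.0, 0.0, 275.0], [-19.0, -3.0, 276.0], [-18.0, -5.0, 271.0], [-22.0, 0.0, 274.0], [-21.0, -2.0, 270.0], [-21.0, -5.0, 273.0], [-25.0, 0.0, 273.0], [-24.0, -3.0, 274.0], [-24.0, -5.0, 272.0]]
[243.74887298 185.44468309] [235.80096112 184.36638551]
```

View pics/over.png

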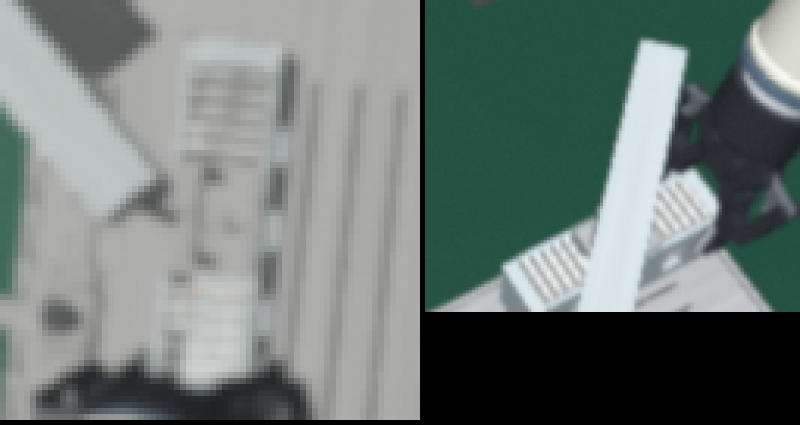

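The loop bar (y≈−1, z≈270–279) now sits between the hook tip (y≈−22) and the shank (y≈+11), centred in x. The crop confirms the carrier is through the hook beside the beam end at (165,190). I'll lower it.

Scaled: 0.032 m / 0.4 = 0.08, 0.031 m / 0.4 = 0.0775.

{"method": "move_arm", "body": {"motion": [[0, 0, 0, 0.005, 0, 0.0125, 0.02], [0, 0, 0, 0.01, 0, 0.0275, 0.02], [0, 0, 0, 0.015, 0, 0.0425, 0.02], [0, 0, 0, 0.02, 0, 0.0575, 0.02], [0, 0, 0, 0.025, 0, 0.07, 0.02], [0, 0, 0, 0.0275, 0, 0.0775, 0.02], [0, 0, 0, 0.0288, 0, 0.08, 0.02], [0, 0, 0, 0.0288, 0, 0.08, 0.02]]}}

```text
clock: 25.1
eef_pos: [498.2, 195.0, 134.6]
tcp_rot: [3.141, 0.35, 3.034]
contact_force: [-0.2, 0.8, -2.3]
opening: 0.551
grasp_force: 103.4
```

```bash
python3 - <<'E'
from car import *
show();p=now()[0];U=p[2]-19.6;print(U);c=p[:2]+RS.apply([68.75,.43,0])[:2];print(U,RS.inv().apply(np.append(c,0)-O))
E
```

```text
t 25.1 pos [498.2 195.  134.6] rot [3.141 0.35  3.034] F [-0.2  0.8 -2.3] open 47.0 g 103.4 q [ 0.5   0.22  2.13 -0.4   0.53 -0.65]
115.01382424685147
115.01382424685147 [0.17438446 1.51670804 0.        ]
```

Scaled: 0.002 m / 0.4 = 0.005, 0.001 m / 0.4 = 0.0025.

{"method": "move_arm", "body": {"motion": [[0, 0, 0, 0.0008, 0, 0.0025, 0.02], [0, 0, 0, 0.0018, 0, 0.005, 0.02], [0, 0, 0, 0.0018, 0, 0.005, 0.02], [0, 0, 0, 0.0018, 0, 0.005, 0.02]]}}

```text
clock: 25.6
eef_pos: [499.2, 195.3, 133.3]
tcp_rot: [3.14, 0.352, 3.034]
contact_force: [-1.1, -1.9, 4.7]
opening: 0.549
grasp_force: 104.4
```

Scaled: 0.001 m / 0.4 = 0.0025, 0.0003 m / 0.4 = 0.0008.

{"method": "move_arm", "body": {"motion": [[0, 0, 0, 0.0008, 0, 0.0025, 0.02], [0, 0, 0, 0.0008, 0, 0.0025, 0.02]]}}

```text
clock: 25.85
eef_pos: [499.8, 195.5, 132.8]
tcp_rot: [3.14, 0.354, 3.033]
contact_force: [-0.5, -3.4, 9.2]
opening: 0.545
grasp_force: 104.8
```

Scaled: 0.001 m / 0.4 = 0.0025, 0.0003 m / 0.4 = 0.0008.

{"method": "move_arm", "body": {"motion": [[0, 0, 0, 0.0008, 0, 0.0025, 0.02], [0, 0, 0, 0.0008, 0, 0.0025, 0.02]]}}

```text
clock: 26.1
eef_pos: [500.5, 195.6, 132.4]
tcp_rot: [3.139, 0.355, 3.033]
contact_force: [-1.1, -4.6, 13.1]
opening: 0.554
grasp_force: 105.1
```

```bash
python3 - <<'E'
from car import *
show()
E
```

```text
t 26.1 pos [500.5 195.6 132.4] rot [3.139 0.355 3.033] F [-1.1 -4.6 13.1] open 47.3 g 105.1 q [ 0.49  0.23  2.13 -0.41  0.52 -0.64]
```

Scaled: -0.0017 m / 0.4 = -0.0043, -0.0015 m / 0.4 = -0.0038.

{"method": "move_arm", "body": {"motion": [[0, 0, 0, 0.0013, -0.002, -0.002, 0.02], [0, 0, 0, 0.0025, -0.0038, -0.0043, 0.02], [0, 0, 0, 0.0025, -0.0038, -0.0043, 0.02], [0, 0, 0, 0.0025, -0.0038, -0.0043, 0.02]]}}

```text
clock: 26.6
eef_pos: [497.9, 194.3, 132.7]
tcp_rot: [3.14, 0.353, 3.034]
contact_force: [0.7, -0.3, 6.8]
opening: 0.552
grasp_force: 104.2
```

```bash
python3 - <<'E'
from car import *
show()
for i in range(1):
    k=RS.inv().apply(cloud("top",grab_frame("top")[1]).reshape(-1,3)-O)
    k=k[(k[:,2]>160)&(k[:,2]<190)&(k[:,0]>-55)&(abs(k[:,0])<95)&(abs(k[:,1])<25)]
    A=np.c_[k[:,:2],np.ones(len(k))];s=np.linalg.lstsq(A,k[:,2],rcond=None)[0];print(len(k),s.round(3),k.mean(0).round(1))
E
```

```text
t 26.6 pos [497.9 194.3 132.7] rot [3.14  0.353 3.034] F [ 0.7 -0.3  6.8] open 47.1 g 104.2 q [ 0.49  0.23  2.14 -0.4   0.52 -0.64]
441 [-3.80000e-02 -3.60000e-02  1.78215e+02] [ 21.7  -3.2 177.5]
```

Scaled: -0.0016 m / 0.4 = -0.004, -0.0008 m / 0.4 = -0.002, -0.018 rad / 2 = -0.009.

{"method": "move_arm", "body": {"motion": [[0, -0.0045, 0, -0.002, 0, 0.001, 0.02], [0, -0.009, 0, -0.004, 0, 0.0018, 0.02], [0, -0.009, 0, -0.004, 0, 0.0018, 0.02], [0, -0.009, 0, -0.004, 0, 0.0018, 0.02]]}}

```text
clock: 27.15
eef_pos: [498.7, 193.8, 131.8]
tcp_rot: [3.141, 0.369, 3.034]
contact_force: [0.4, 1.2, 5.5]
opening: 0.551
grasp_force: 104.1
```

```bash
python3 - <<'E'
from car import *
show()
for c in("top","scene"):
    k=RS.inv().apply(cloud(c,grab_frame(c)[1]).reshape(-1,3)-O)
    k=k[(k[:,2]>160)&(k[:,2]<190)&(k[:,0]>-55)&(k[:,0]<88)&(abs(k[:,1])<20)&(abs(k[:,0])>30)]
    A=np.c_[k[:,:2],np.ones(len(k))];s=np.linalg.lstsq(A,k[:,2],rcond=None)[0];print(c,len(k),s.round(3),k.mean(0).round(1))
E
```

```text
t 27.15 pos [498.7 193.8 131.8] rot [3.141 0.369 3.034] F [0.4 1.2 5.5] open 47.1 g 104.1 q [ 0.5   0.23  2.15 -0.44  0.5  -0.6 ]
top 181 [ 3.00000e-03 -1.40000e-02  1.75685e+02] [ 43.9   1.4 175.8]
scene 404 [2.50000e-02 3.50000e-02 1.72933e+02] [ 34.1   0.4 173.8]
```

Scaled: -0.0006 m / 0.4 = -0.0015, -0.0002 m / 0.4 = -0.0005.

{"method": "move_arm", "body": {"motion": [[0, 0, 0, -0.0005, 0, -0.0015, 0.02], [0, 0, 0, -0.0005, 0, -0.0015, 0.02], [0, 0, 0, -0.0005, 0, -0.0015, 0.05], [0, 0, 0, -0.0005, 0, -0.0015, 0.055], [0, 0, 0, -0.0005, 0, -0.0015, 0.065], [0, 0, 0, -0.0005, 0, -0.0015, 0.078], [0, 0, 0, -0.0005, 0, -0.0015, 0.078]]}}

```text
clock: 28.12
eef_pos: [498.2, 193.3, 132.0]
tcp_rot: [3.142, 0.368, 3.034]
contact_force: [-0.9, 0.2, 0.8]
opening: 0.914
grasp_force: 0.0
```

```bash
cat > hang.py <<'E'
from car import *
def hang(n):
    for i in range(n):
        c="top";k=RS.inv().apply(cloud(c,grab_frame(c)[1]).reshape(-1,3)-O)
        b=k[(k[:,2]>150)&(k[:,2]<195)&(k[:,0]>-50)&(k[:,0]<105)&(abs(k[:,1])<45)];l=k[(k[:,2]>228)&(k[:,2]<250)&(abs(k[:,0])<30)&(abs(k[:,1])<12)]
        f=b[abs(b[:,1]-b[:,1].mean())<20]
        A=np.c_[f[:,:2],np.ones(len(f))];s=np.linalg.lstsq(A,f[:,2],rcond=None)[0]
        print("body",b.mean(0).round(1),"ymin/max",b[:,1].min().round(0),b[:,1].max().round(0),"xmax",b[:,0].max().round(1),"slope",s[:2].round(3),"loop",l.mean(0).round(1))
E
python3 - <<'E'
from hang import *
show();hang(6)
E
```

```text
t 28.12 pos [498.2 193.3 132. ] rot [3.142 0.368 3.034] F [-0.9  0.2  0.8] open 78.0 g 0.0 q [ 0.5   0.23  2.15 -0.44  0.5  -0.61]
body [ 22.5  -5.7 173.8] ymin/max -28.0 22.0 xmax 88.5 slope [-0.083 -0.105] loop [  1.4  -2.2 239.3]
body [ 23.3  -6.  174. ] ymin/max -28.0 22.0 xmax 89.4 slope [-0.089 -0.105] loop [  0.7  -2.2 239.1]
body [ 24.   -5.9 174.6] ymin/max -27.0 22.0 xmax 89.7 slope [-0.076 -0.079] loop [ -0.4  -1.9 239.3]
body [ 24.8  -6.1 174.5] ymin/max -28.0 22.0 xmax 90.6 slope [-0.076 -0.04 ] loop [ -0.6  -1.9 238.8]
body [ 24.8  -5.8 174.7] ymin/max -28.0 22.0 xmax 90.4 slope [-0.071 -0.055] loop [  0.8  -2.  238.8]
body [ 24.4  -5.7 174.5] ymin/max -28.0 22.0 xmax 90.9 slope [-0.074 -0.051] loop [  1.3  -2.3 238.6]
```

The carrier hangs by its loop and stays within about ±1 mm. I'll withdraw along the tool axis and then plan the valve push.

Scaled: -0.14 m / 0.4 = -0.35, -0.115 m / 0.4 = -0.2875.

{"method": "move_arm", "body": {"motion": [[0, 0, 0, 0, 0, -0.0125, 0.078], [0, 0, 0, 0, 0, -0.05, 0.078], [0, 0, 0, 0, 0, -0.1125, 0.078], [0, 0, 0, 0, 0, -0.2, 0.078], [0, 0, 0, 0, 0, -0.2875, 0.078], [0, 0, 0, 0, 0, -0.35, 0.078], [0, 0, 0, 0, 0, -0.35, 0.05], [0, 0, 0, 0, 0, -0.35, 0.0]]}}

```text
clock: 29.42
eef_pos: [447.9, 198.7, 262.5]
tcp_rot: [3.141, 0.368, 3.034]
contact_force: [0.6, 0.0, 0.1]
opening: 0.504
grasp_force: 0.0
```

```bash
python3 - <<'E'
from hang import *
show();hang(4)
print(RS.inv().apply(now()[0]-O))
chain(pose(st(-90,150,235),-6.2,0),pose(st(-12,187,180),-6.2,0),pose(st(-12,187,67),-6.2,0))
E
```

```text
t 29.43 pos [447.9 198.7 262.5] rot [3.141 0.368 3.034] F [0.6 0.  0.1] open 43.1 g 0.0 q [ 0.57 -0.04  2.09 -0.31  0.83 -0.71]
body [ 24.5  -5.7 174.3] ymin/max -28.0 23.0 xmax 90.5 slope [-0.075 -0.048] loop [  1.8  -2.3 239. ]
body [ 24.4  -5.9 174.2] ymin/max -28.0 22.0 xmax 90.4 slope [-0.096 -0.025] loop [  1.2  -2.1 239.1]
body [ 22.8  -5.6 174.2] ymin/max -27.0 22.0 xmax 89.6 slope [-0.087 -0.09 ] loop [  1.   -2.2 238.9]
body [ 23.   -5.8 174.2] ymin/max -28.0 22.0 xmax 88.5 slope [-0.074 -0.081] loop [-2.00e-01 -1.90e+00  2.39e+02]
[-119.02752223   -0.90322195  261.65946476]
rot [-0.001, 0.3667, 0.0007] shift [-0.0177, 0.1509, 0.0352] rows>= 2.5
rot [0.0, 0.0, 0.0] shift [-0.078, 0.037, 0.055] rows>= 1.6
rot [0.0, 0.0, 0.0] shift [0.0, 0.0, 0.113] rows>= 1.8
```

Scaled: 0.151 m / 0.4 = 0.3775, 0.04 m / 0.4 = 0.1, 0.367 rad / 2 = 0.1835.

{"method": "move_arm", "body": {"motion": [[0, 0.05, 0, -0.01, 0.1, 0.0225, 0], [0, 0.1, 0, -0.0225, 0.2, 0.045, 0], [0, 0.15, 0, -0.035, 0.3, 0.07, 0], [0, 0.1835, 0, -0.045, 0.3775, 0.0875, 0], [0, 0.1835, 0, -0.045, 0.3775, 0.0875, 0], [0, 0.1835, 0, -0.045, 0.3775, 0.0875, 0]]}}

```text
clock: 30.38
eef_pos: [493.1, 345.0, 235.5]
tcp_rot: [-3.14, 0.0, 3.034]
contact_force: [0.0, 0.1, 0.5]
opening: 0.002
grasp_force: 0.0
```

Scaled: -0.078 m / 0.4 = -0.195, 0.055 m / 0.4 = 0.1375.

{"method": "move_arm", "body": {"motion": [[0, 0, 0, -0.0975, 0.045, 0.0675, 0], [0, 0, 0, -0.195, 0.0925, 0.1375, 0], [0, 0, 0, -0.195, 0.0925, 0.1375, 0], [0, 0, 0, -0.195, 0.0925, 0.1375, 0]]}}

```text
clock: 30.88
eef_pos: [574.4, 373.4, 181.9]
tcp_rot: [-3.141, 0.001, 3.034]
contact_force: [-0.6, 0.1, 0.3]
opening: 0.005
grasp_force: 0.0
```

```bash
cat > lev.py <<'E'
from hang import *
V=np.array([-50,105.])
def lp(deg,r=82,off=20,z=67):
    f=np.radians(deg);u=np.array([-np.sin(f),np.cos(f)]);w=np.array([np.cos(f),np.sin(f)])
    return pose(st(*(V+r*u+off*w),z),-6.2+deg,0)
E
python3 - <<'E'
from lev import *
show();print(RS.inv().apply(now()[0]-O))
chain(pose(st(-12,187,67),-6.2,0))
chain(lp(0,off=22),start=pose(st(-12,187,67),-6.2,0))
for a in range(0,90,15):
    chain(lp(a+5),lp(a+10),lp(a+15),start=lp(a)) if a==0 else None
s=lp(0)
for a in (8,16,24,32,40,48): print(a);chain(lp(a),start=s)
E
```

```text
t 30.88 pos [574.4 373.4 181.9] rot [-3.141e+00  1.000e-03  3.034e+00] F [-0.6  0.1  0.3] open 0.4 g 0.0 q [ 0.57  0.49  1.54 -0.    1.11 -0.89]
[-12.13888765 186.63094613 181.88868122]
rot [-0.0005, 0.0009, 0.0003] shift [-0.0, 0.0004, 0.1149] rows>= 1.8
rot [0.0, 0.0, 0.0] shift [0.016, 0.0, 0.0] rows>= 0.3
rot [0.0, 0.0, -0.0873] shift [0.0072, 0.0014, 0.0] rows>= 0.5
rot [0.0, 0.0, -0.0873] shift [0.0072, 0.0014, 0.0] rows>= 0.5
rot [0.0, 0.0, -0.0873] shift [0.0072, 0.0014, 0.0] rows>= 0.5
8
rot [0.0, 0.0, -0.1396] shift [0.0116, 0.002, 0.0] rows>= 0.7
16
rot [0.0, 0.0, -0.2793] shift [0.0234, 0.0023, 0.0] rows>= 1.5
24
rot [0.0, 0.0, -0.4189] shift [0.0351, 0.001, 0.0] rows>= 2.2
32
rot [0.0, 0.0, -0.5585] shift [0.0465, -0.0019, 0.0] rows>= 3.0
40
rot [0.0, 0.0, -0.6981] shift [0.0574, -0.0063, 0.0] rows>= 3.7
48
rot [0.0, 0.0, -0.8378] shift [0.0676, -0.0123, 0.0] rows>= 4.5
```

Scaled: 0.115 m / 0.4 = 0.2875, 0.105 m / 0.4 = 0.2625.

{"method": "move_arm", "body": {"motion": [[0, 0, 0, 0, 0, 0.1, 0], [0, 0, 0, 0, 0, 0.2, 0], [0, 0, 0, 0, 0, 0.2625, 0], [0, 0, 0, 0, 0, 0.2875, 0], [0, 0, 0, 0, 0, 0.2875, 0], [0, 0, 0, 0.015, 0, 0.2875, 0], [0, 0, 0, 0.03, 0, 0.2875, 0], [0, 0, 0, 0.045, 0, 0.2875, 0]]}}

```text
clock: 31.88
eef_pos: [557.1, 376.3, 67.2]
tcp_rot: [3.141, 0.002, 3.034]
contact_force: [-0.2, -0.4, 0.1]
opening: 0.003
grasp_force: 0.0
```

Scaled: 0.06 m / 0.4 = 0.15, 0.052 m / 0.4 = 0.13, -0.733 rad / 2 = -0.3665.

{"method": "move_arm", "body": {"motion": [[0, 0, -0.0525, 0.0218, 0.004, 0, 0], [0, 0, -0.1045, 0.0438, 0.006, 0, 0], [0, 0, -0.157, 0.0658, 0.0055, 0, 0], [0, 0, -0.2095, 0.0878, 0.0025, 0, 0], [0, 0, -0.262, 0.1093, -0.0025, 0, 0], [0, 0, -0.314, 0.13, -0.0098, 0, 0], [0, 0, -0.3665, 0.15, -0.0193, 0, 0], [0, 0, -0.3665, 0.15, -0.0193, 0, 0]]}}

```text
clock: 32.88
eef_pos: [496.6, 375.2, 66.9]
tcp_rot: [-3.141, 0.001, -2.516]
contact_force: [-1.1, -0.3, 0.8]
opening: -0.003
grasp_force: 0.1
```

```bash
python3 - <<'E'
from lev import *
show()
for c in("top","scene"):
    k=RS.inv().apply(cloud(c,grab_frame(c)[1]).reshape(-1,3)-O);d=k[:,:2]-V;r=np.hypot(*d.T)
    m=(k[:,2]>77)&(k[:,2]<96)&(r>35)&(r<104)&(k[:,1]>85);d=d[m];print(c,len(d),np.degrees(np.arctan2(-d[:,0],d[:,1])).mean().round(1) if len(d) else 0)
chain(lp(42),lp(84))
E
```

```text
t 32.88 pos [496.6 375.2  66.9] rot [-3.141e+00  1.000e-03 -2.516e+00] F [-1.1 -0.3  0.8] open -0.2 g 0.1 q [ 0.65  0.54  1.76 -0.    0.84 -1.55]
top 116 44.2
scene 35 21.7
rot [-0.0009, 0.0006, -0.0014] shift [0.0007, 0.0001, -0.0004] rows>= 0.0
rot [0.0, 0.0, -0.733] shift [0.06, -0.0077, 0.0] rows>= 3.9
```

Scaled: 0.06 m / 0.4 = 0.15, -0.0077 m / 0.4 = -0.0193, -0.733 rad / 2 = -0.3665.

{"method": "move_arm", "body": {"motion": [[0, 0, -0.0525, 0.0218, 0.004, 0, 0], [0, 0, -0.1045, 0.0438, 0.006, 0, 0], [0, 0, -0.157, 0.0658, 0.0055, 0, 0], [0, 0, -0.2095, 0.0878, 0.0025, 0, 0], [0, 0, -0.262, 0.1093, -0.0025, 0, 0], [0, 0, -0.314, 0.13, -0.0098, 0, 0], [0, 0, -0.3665, 0.15, -0.0193, 0, 0], [0, 0, -0.3665, 0.15, -0.0193, 0, 0]]}}

```text
clock: 33.98
eef_pos: [452.8, 333.2, 66.5]
tcp_rot: [-3.141, -0.0, -1.786]
contact_force: [-0.3, -0.0, -0.2]
opening: 0.003
grasp_force: 0.0
```

```bash
cat >> lev.py <<'E'
def ang():
    t=grab_frame("top")[0];s=grab_frame("scene")[0]
    for n,im in(("top",t),("scene",s)):
        v,u=np.nonzero(im.max(2)<60);o=np.array(P[n]["world_from_camera"])
        q=np.array([onz(n,a,b,88)[:3] for a,b in zip(u,v)]);q=RS.inv().apply(q-O)
        d=q[:,:2]-V;r=np.hypot(*d.T);m=(r>42)&(r<102)&(d[:,1]<125)&(d[:,0]<20)&(d[:,1]>-20);d=d[m]
        print(n,len(d),np.degrees(np.median(np.arctan2(-d[:,0],d[:,1]))).round(1))
E
python3 - <<'E'
from lev import *
show();ang()
cv2.imwrite("pics/v.png",cv2.resize(grab_frame("scene")[0][230:380,320:490,::-1],None,fx=4,fy=4))
print(RS.inv().apply(now()[0]-O).round(1))
E
```

```text
t 33.98 pos [452.8 333.2  66.5] rot [-3.141 -0.    -1.786] F [-0.3 -0.  -0.2] open 0.3 g 0.0 q [ 0.63  0.47  1.89 -0.    0.78 -2.29]
top 161 64.5
scene 174 76.7
[-128.6  133.8   66.3]
```

View pics/v.png

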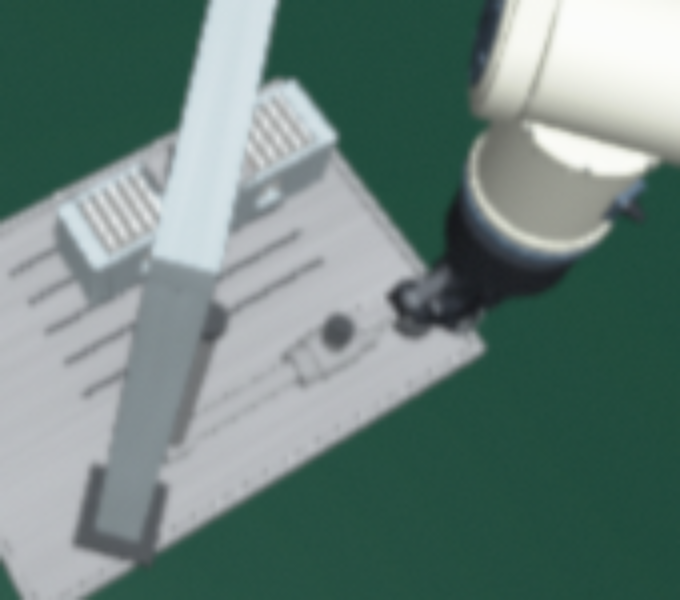

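The crop shows the carrier hanging level behind the beam and the lever swung towards the robot, hidden under the fingers at (420,310). I'll do the last degrees in small steps and watch the force.

Scaled: 0.0087 m / 0.4 = 0.0218, 0.0016 m / 0.4 = 0.004, -0.105 rad / 2 = -0.0525.

{"method": "move_arm", "body": {"motion": [[0, 0, -0.025, 0.0108, 0.002, 0, 0], [0, 0, -0.0525, 0.0218, 0.004, 0, 0], [0, 0, -0.0525, 0.0218, 0.004, 0, 0]]}}

```text
clock: 34.5
eef_pos: [449.6, 325.5, 66.4]
tcp_rot: [-3.14, 0.0, -1.68]
contact_force: [0.1, 2.4, -0.2]
opening: 0.002
grasp_force: 0.8
```

Scaled: 0.002 m / 0.4 = 0.005, 0.001 m / 0.4 = 0.0025.

{"method": "move_arm", "body": {"motion": [[0, 0, 0, 0.0025, 0, 0, 0], [0, 0, 0, 0.005, 0, 0, 0], [0, 0, 0, 0.005, 0, 0, 0]]}}

```text
clock: 34.88
eef_pos: [449.5, 324.5, 66.5]
tcp_rot: [-3.14, 0.002, -1.68]
contact_force: [-1.9, 7.9, -2.6]
opening: -0.003
grasp_force: 3.9
```

Scaled: 0.002 m / 0.4 = 0.005, 0.001 m / 0.4 = 0.0025.

{"method": "move_arm", "body": {"motion": [[0, 0, 0, 0.0025, 0, 0, 0], [0, 0, 0, 0.005, 0, 0, 0], [0, 0, 0, 0.005, 0, 0, 0]]}}

```text
clock: 35.25
eef_pos: [449.5, 324.2, 66.6]
tcp_rot: [-3.139, 0.005, -1.68]
contact_force: [-3.9, 17.3, -6.2]
opening: -0.002
grasp_force: 8.4
```

```bash
python3 - <<'E'
from lev import *
show();print(RS.inv().apply(now()[0]-O).round(1))
E
```

```text
t 35.25 pos [449.5 324.2  66.6] rot [-3.139  0.005 -1.68 ] F [-3.9 17.3 -6.2] open -0.1 g 8.4 q [ 0.62  0.46  1.91  0.    0.77 -2.41]
[-131.   124.3   66.6]
```

The force rises with no further motion, so the lever is on its stop. I'll back off, raise the arm and check.

Scaled: -0.2 m / 0.4 = -0.5, -0.03 m / 0.4 = -0.075.

{"method": "move_arm", "body": {"motion": [[0, 0, 0, -0.025, 0, 0, 0], [0, 0, 0, -0.075, 0, 0, 0], [0, 0, 0, -0.075, 0, -0.125, 0], [0, 0, 0, -0.125, 0, -0.275, 0], [0, 0, 0, -0.25, 0, -0.425, 0], [0, 0, 0, -0.4, 0, -0.5, 0], [0, 0, 0, -0.5, 0, -0.5, 0], [0, 0, 0, -0.5, 0, -0.5, 0]]}}

```text
clock: 36.25
eef_pos: [470.1, 524.7, 267.2]
tcp_rot: [-3.139, 0.002, -1.676]
contact_force: [0.2, -0.8, 0.0]
opening: -0.005
grasp_force: 0.0
```

```bash
python3 - <<'E'
from lev import *
show();ang();hang(6)
a=grab_frame("top")[0][:,:,::-1];b=grab_frame("scene")[0][:,:,::-1]
o=np.zeros((560,800,3),np.uint8);o[:450,:400]=cv2.resize(a[125:245,170:277],(400,450),interpolation=3);o[:450,405:]=cv2.resize(b[140:380,225:436],(395,450),interpolation=3)
cv2.imwrite("pics/end.png",o[:450])
E
```

```text
t 36.25 pos [470.1 524.7 267.2] rot [-3.139e+00  2.000e-03 -1.676e+00] F [ 0.2 -0.8  0. ] open -0.4 g 0.0 q [ 0.84  0.45  1.41 -0.    1.28 -2.2 ]
top 33 92.1
scene 130 89.1
body [ 24.5  -5.9 174.1] ymin/max -28.0 22.0 xmax 90.6 slope [-0.085 -0.032] loop [  1.2  -2.  238.9]
body [ 23.7  -5.8 174.2] ymin/max -27.0 22.0 xmax 90.0 slope [-0.082 -0.039] loop [  0.8  -2.4 238.7]
body [ 22.9  -5.7 174.4] ymin/max -27.0 22.0 xmax 89.0 slope [-0.083 -0.12 ] loop [-2.00e-01 -1.90e+00  2.39e+02]
body [ 22.4  -5.8 174.1] ymin/max -28.0 22.0 xmax 87.8 slope [-0.09  -0.063] loop [ -0.6  -1.6 238.2]
body [ 22.   -6.1 174.4] ymin/max -28.0 22.0 xmax 87.6 slope [-0.103 -0.022] loop [ -1.2  -1.8 239. ]
body [ 21.5  -5.8 173.8] ymin/max -28.0 23.0 xmax 87.2 slope [-0.106 -0.073] loop [ -1.8  -2.1 239. ]
```

View pics/end.png

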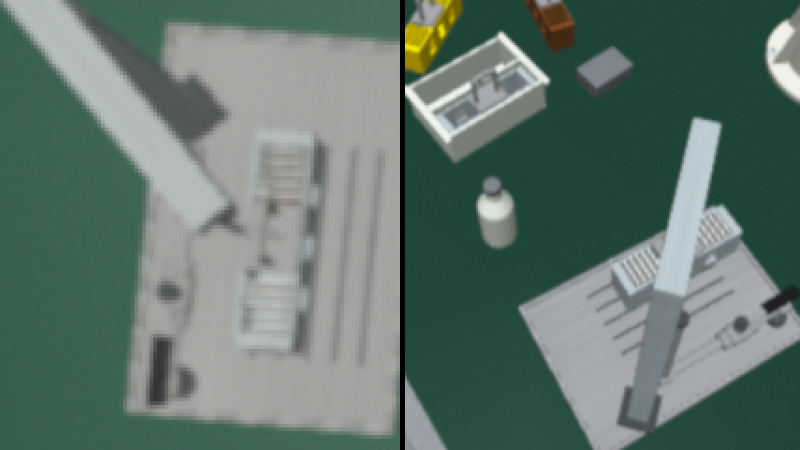

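The final picture shows the lever along the pipe pointing at the robot (160,370), at about 90°. The carrier hangs in the hook (280,240), and the empty carrier, bottle and box are untouched. There's plenty of time, so I'll let the ±2 mm sway die down.

{"method": "move_arm", "body": {"motion": [[0, 0, 0, 0, 0, 0, 0], [0, 0, 0, 0, 0, 0, 0], [0, 0, 0, 0, 0, 0, 0], [0, 0, 0, 0, 0, 0, 0], [0, 0, 0, 0, 0, 0, 0], [0, 0, 0, 0, 0, 0, 0], [0, 0, 0, 0, 0, 0, 0], [0, 0, 0, 0, 0, 0, 0]]}}

```text
clock: 37.75
eef_pos: [470.2, 520.3, 266.4]
tcp_rot: [-3.14, 0.0, -1.678]
contact_force: [0.1, 0.3, -0.2]
opening: 0.0
grasp_force: 0.0
```

{"method": "move_arm", "body": {"motion": [[0, 0, 0, 0, 0, 0, 0], [0, 0, 0, 0, 0, 0, 0], [0, 0, 0, 0, 0, 0, 0], [0, 0, 0, 0, 0, 0, 0], [0, 0, 0, 0, 0, 0, 0], [0, 0, 0, 0, 0, 0, 0], [0, 0, 0, 0, 0, 0, 0], [0, 0, 0, 0, 0, 0, 0]]}}

```text
clock: 38.75
eef_pos: [470.2, 520.3, 266.4]
tcp_rot: [-3.14, 0.0, -1.678]
contact_force: [-0.9, 0.1, 0.2]
opening: -0.002
grasp_force: 0.0
```

{"method": "move_arm", "body": {"motion": [[0, 0, 0, 0, 0, 0, 0], [0, 0, 0, 0, 0, 0, 0], [0, 0, 0, 0, 0, 0, 0], [0, 0, 0, 0, 0, 0, 0], [0, 0, 0, 0, 0, 0, 0], [0, 0, 0, 0, 0, 0, 0], [0, 0, 0, 0, 0, 0, 0], [0, 0, 0, 0, 0, 0, 0]]}}

```text
clock: 39.75
eef_pos: [470.2, 520.2, 266.4]
tcp_rot: [-3.14, 0.0, -1.678]
contact_force: [0.5, 0.9, -0.1]
opening: -0.001
grasp_force: 0.0
```

{"method": "move_arm", "body": {"motion": [[0, 0, 0, 0, 0, 0, 0], [0, 0, 0, 0, 0, 0, 0], [0, 0, 0, 0, 0, 0, 0], [0, 0, 0, 0, 0, 0, 0], [0, 0, 0, 0, 0, 0, 0], [0, 0, 0, 0, 0, 0, 0], [0, 0, 0, 0, 0, 0, 0], [0, 0, 0, 0, 0, 0, 0]]}}

```text
clock: 40.75
eef_pos: [470.2, 520.2, 266.4]
tcp_rot: [-3.14, 0.0, -1.678]
contact_force: [1.0, 0.5, -0.6]
opening: -0.001
grasp_force: 0.0
```

{"method": "move_arm", "body": {"motion": [[0, 0, 0, 0, 0, 0, 0], [0, 0, 0, 0, 0, 0, 0], [0, 0, 0, 0, 0, 0, 0], [0, 0, 0, 0, 0, 0, 0], [0, 0, 0, 0, 0, 0, 0], [0, 0, 0, 0, 0, 0, 0], [0, 0, 0, 0, 0, 0, 0], [0, 0, 0, 0, 0, 0, 0]]}}

```text
clock: 41.75
eef_pos: [470.2, 520.2, 266.4]
tcp_rot: [-3.14, 0.0, -1.678]
contact_force: [-0.2, 0.2, -0.0]
opening: -0.0
grasp_force: 0.0
```

{"method": "move_arm", "body": {"motion": [[0, 0, 0, 0, 0, 0, 0], [0, 0, 0, 0, 0, 0, 0], [0, 0, 0, 0, 0, 0, 0], [0, 0, 0, 0, 0, 0, 0], [0, 0, 0, 0, 0, 0, 0], [0, 0, 0, 0, 0, 0, 0], [0, 0, 0, 0, 0, 0, 0], [0, 0, 0, 0, 0, 0, 0]]}}

```text
clock: 42.75
eef_pos: [470.2, 520.2, 266.5]
tcp_rot: [-3.14, 0.0, -1.678]
contact_force: [0.3, 0.1, -0.1]
opening: -0.002
grasp_force: 0.0
```

```bash
python3 - <<'E'
from lev import *
show();hang(16)
E
```

```text
t 42.75 pos [470.2 520.2 266.5] rot [-3.14   0.    -1.678] F [ 0.3  0.1 -0.1] open -0.2 g 0.0 q [ 0.83  0.44  1.42 -0.    1.28 -2.2 ]
body [ 21.4  -6.  173.8] ymin/max -28.0 22.0 xmax 86.8 slope [-0.096 -0.062] loop [ -1.9  -2.  238.9]
body [ 21.4  -5.7 173.8] ymin/max -28.0 22.0 xmax 87.4 slope [-0.091 -0.058] loop [ -1.2  -2.1 238.5]
body [ 21.8  -5.8 173.9] ymin/max -28.0 22.0 xmax 87.6 slope [-0.097 -0.069] loop [ -1.1  -1.9 239. ]
body [ 22.8  -5.8 174.3] ymin/max -27.0 22.0 xmax 88.5 slope [-0.088 -0.063] loop [ -0.6  -1.9 238.9]
body [ 23.4  -5.8 174.1] ymin/max -27.0 22.0 xmax 89.7 slope [-0.087 -0.094] loop [ 2.000e-01 -2.100e+00  2.393e+02]
body [ 23.9  -6.  174.2] ymin/max -28.0 22.0 xmax 90.3 slope [-0.086 -0.024] loop [  0.9  -2.2 238.8]
body [ 24.5  -5.8 174.3] ymin/max -28.0 22.0 xmax 90.7 slope [-0.091 -0.021] loop [  1.3  -2.2 238.6]
body [ 25.1  -5.9 174.5] ymin/max -27.0 23.0 xmax 90.9 slope [-0.089 -0.051] loop [  1.6  -2.5 239.3]
body [ 24.4  -5.8 174.3] ymin/max -28.0 22.0 xmax 90.6 slope [-0.087 -0.015] loop [  1.6  -1.9 238.8]
body [ 24.5  -5.9 174.2] ymin/max -28.0 21.0 xmax 90.2 slope [-0.077 -0.058] loop [  1.2  -2.2 239. ]
body [ 24.5  -5.9 174.1] ymin/max -27.0 22.0 xmax 90.5 slope [-0.088 -0.03 ] loop [  1.3  -2.5 238.5]
body [ 23.   -5.7 174.1] ymin/max -28.0 22.0 xmax 89.5 slope [-0.087 -0.095] loop [  0.7  -2.5 239.2]
body [ 22.9  -5.7 174.4] ymin/max -27.0 23.0 xmax 88.8 slope [-0.09  -0.116] loop [ -0.5  -2.1 238.9]
body [ 21.9  -5.9 174.3] ymin/max -28.0 21.0 xmax 87.7 slope [-0.096 -0.001] loop [ -0.7  -1.9 239.8]
body [ 21.9  -5.8 174.1] ymin/max -28.0 22.0 xmax 87.3 slope [-0.098 -0.069] loop [ -1.1  -2.1 239.4]
body [ 21.2  -6.  173.8] ymin/max -28.0 22.0 xmax 86.6 slope [-0.094 -0.098] loop [ -2.2  -2.4 238.7]
```

```bash
python3 -c "
from rig import order
print(order.sign_off())"
```

```text
the job is handed in; nothing more can be done
None
```

I handed the job in at about 44 s: the loaded carrier hangs by its loop in the stilled hook, clear of the tray, with a sway of about ±2 mm that had not died down, and the valve is fully open against its stop with the empty carrier, bottle and box left where they were.

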